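# Tip the gathered stones into the crate and button it shut

### The arm

A 6-joint arm with a two-finger parallel gripper is mounted at the origin on a cart in front of the work surface, level with it; the furniture and walls round the work are solid. World frame = base frame: x ahead of the robot, y to its left, z up, the work surface at z = 0. Lengths are in mm, angles in rad, forces in N, time in s.
With the tool pointing down it reaches from about 300 to 775 mm from the base axis. Payload 14.6 kg.
Tool frame: the origin (TCP) lies on the centre line of the jaws, within the pads' length; the fingertips stand 8 mm ahead of it and the grasp point (between the pads) lies 11 mm behind it; z points along the fingers, y is the direction in which the jaws open and shut (so a half turn about z gives the same grasp; the last joint's range is limited). The gripper opens to 94 mm and grips with 3 to 60 N. Pads are 16 mm wide; open, the fingers measure 119 mm over their backs; the gripper's body (75 mm by 177 mm) begins 78 mm behind the grasp point.
Start: joints at [1.21, 0.3, 1.521, -0, 1.321, -0.067], TCP at [159.273, 526.423, 213.446] pointing down, gripper open.
Joint ranges: [-3.03, 3.03], [-0.79, 2.21], [0.23, 2.52], [-1.04, 4.18], [0, 3.07], [-2.55, 2.55]. Speed limits (rad/s): [2.22, 2.22, 2.57, 3.14, 3.14, 3.14].

### API

Orientations are given as [roll, pitch, yaw] about the fixed x, y, z axes, in that order (R = Rz(yaw) Ry(pitch) Rx(roll)).
In Python, from cell import read_state, cams, manip gives the robot as it stands.
- The arm moves only by the shell command python3 -m handwheel 'ROWS' [OPENING] [FORCE]. ROWS is JSON, a list of rows, each a list of 4 numbers: the shift along the tool's x, y, z in m, then the turn about the tool's z in degrees. In form: [[dx, dy, dz, turn], ...]. A call has 1 to 5 rows; each row is the pose to reach, as a shift and turn from the pose measured when the call began, along the tool's axes at that moment; what a row does not reach only later rows make up. A row lasts 1/8 s, in which the tool goes at most 62.5 mm and 10.7 degrees, less where a joint would pass 70% of its speed; a pose out of reach is approached as far as the arm can. A call with a gripper value outside its range is refused whole. OPENING is the closure, from 0 (fully open) to 1 (shut), set as the call begins (- or left out, the last holds). The fingers move at their own pace and stop on an object; FORCE is the grip in N (left out, the last holds). Time passes only in rows, so rows that repeat a pose let the fingers close. It gives the time, the measured TCP pose, the force and the opening at its end, in the units of the state.
- read_state(): the state, without advancing time (a new reading comes with each control period).
- cams.camera(name): name is "scene" or "top" or "wrist"; returns the picture (384x512x3 uint8, red, green, blue); there is no depth.
- cams.get_calibration(name): a dict with "vertical_fov" (degrees; the focal length in pixels is half the picture's height over the tangent of half this angle, whatever the lens; pixels are square), "cx", "cy" (the principal point, pixels), "dist_coeffs" ([k1, k2, p1, p2, k3] as OpenCV has them; the pictures are not rectified), "R" (3x3) and "t" (3): a world point X has camera coordinates R X + t. Camera axes: x right, y down, z forward; pixel columns grow to the right and rows downward; lengths in mm; the calibration is good to about 2 mm. A picture is of the moment at which its call begins: read the wrist's pose just before it. get_calibration takes no time and is no camera call; for the wrist camera it gives the pose at the moment of the call.
- manip.sign_off(): hands the job in, once; it reports no verdict.
The state is a dict: "clock": time; "joints": joint angles; "qd": joint speeds; "effort": joint torques, N m; "eef_pos": TCP position; "eef_rot": TCP orientation; "wrist_force": force on the tool from outside, world axes, zero at the start; "moment": the same for the moment, N m; "finger_gap": finger opening in mm.
Only numpy, scipy, OpenCV 4.12 (cv2) and the standard library are available. Lean on these libraries where they do the work, as an engineer would, in place of code of your own. Each camera call takes 0.05 s, during which the arm holds its last target. There are 200 camera calls.

### The job

Gather the two to four loose pieces of stone lying close round the metal tip tray (not the stones along the bench's back edge) into that tray while it stands on the bench, and take the rasp off the open crate and lay it on the bench. Then lift the tray by its handle, hook the cleat under its front edge over the crate's rim that faces the tray (opposite the lid's hinge), and with that rim as the pivot swing the tray right over, well past 70 degrees, so that all the stones end in the crate. Stand the empty tray upright on the bench away from the crate, close the lid fully, and only then turn the turnbutton fully across the lid; leave the oil can, jar and cup where they are.

Things in the scene. Friction and masses are not known exactly. Their poses are not given: they have to be found in the camera images.
- crate: Open plywood box fixed to the bench, 206 (x) by 226 mm (y) outside, 90 mm high, walls and floor 10 mm thick. Origin: centre of its underside, z up, y roughly to the robot's left. Lid hinged on its +y wall; its -y wall (towards the tray) is the one to tip over; the turnbutton sits on a block outside its -x wall (robot side), near the -y end.
- crate_rim (a point): Middle of the tipping rim: on the outer face of the crate's -y wall, at its top edge, 90 mm above the bench; axes as the crate.
- crate_lid (a joint): Lid hinge, rad: 0 closed flat on the rims; about 1.7 to 1.85 at the start (standing up, leaning away from the mouth); stop at 1.95. Lid 206 x 226 x 10 mm; hinge line along the crate's x at crate y = +113, z = 90 mm. Stiff hinge (0.5 N m), stays where left: push the outer face with shut fingers in an arc about the hinge line, all the way down.
- lid_edge (a point): Middle of the lid's free edge, on the lid's upper (outer) face, 226 mm from the hinge line. Axes of the lid: x along the hinge, -y from the hinge towards the free edge, z out of the outer face.
- turnbutton (a joint): Turnbutton in rad: 0 open (bar along the crate's +y, outside the -x wall, clear of the lid), 1.57 fully across the lid (bar pointing along the crate's +x); it turns clockwise seen from above, against 0.06 N m of friction, and can be pushed with a fingertip at the outer side of its free end.
- button_pivot (a point): Turnbutton's pivot, on top of its bar, 118 mm above the bench, at crate x = -119 mm, y = -85 mm. Dark wooden bar 16 mm wide and 14 mm high (104 to 118 mm above the bench; the closed lid's top is at 100 mm), 67 mm long, reaching 55 mm from the pivot to its free end.
- button_tip (a point): Free end of the turnbutton's bar, at mid height.
- tip_tray: Loose sheet-metal tray, 0.5 kg, 158 (x) by 218 mm (y), on two strips 18 mm high; inner floor 22 mm up, side and rear walls to 44 mm; front (+y) is a 45-degree slope 43 mm high. Origin: centre of the strips' underside, z up, +y to its front. Stones set about 68 mm before and behind the handle (tray y), two side by side (x = -37, +37 mm), balance it and leave the gripper room beside the handle.
- tray_handle (a point): Middle of the tray's handle: straight round bar, 14 mm thick, along the tray's x, 130 mm above the tray's underside, over its middle, on flat posts 26 mm wide, 150 mm apart. Gripped lightly across (fingers closing along the tray's y), the tray can turn about the bar in the fingers.
- tray_hook (a point): Hook corner: where the front face of the front strip (the cleat, 18 mm deep) meets the underside of the floor, at tray y = +78 mm, 18 mm above the tray's underside. Hooked, this corner sits on the outer top edge of the tipping rim, the cleat hanging outside the wall, the tray's front reaching about 30 mm over the crate.
- slab_thin: Sawn green stone slab 46 x 67 x 12 mm (x, y, z), 0.09 kg, origin at the centre of its underside. Absent in some starts.
- slab_mid: Sawn pale stone slab 54 x 58 x 16 mm (x, y, z), 0.13 kg, origin at the centre of its underside. Absent in some starts.
- slab_thick: Sawn dark stone slab 37 x 55 x 24 mm (x, y, z), 0.12 kg, origin at the centre of its underside. Absent in some starts.
- stone_rough: Rounded rough stone 54 x 65 x 37 mm (x, y, z), 0.2 kg, origin at the centre of its underside. Absent in some starts.
- rasp: Rasp with wooden handle, 24 x 250 x 24 mm, long along its y; origin at the middle of its length, on its underside; the handle (24 mm thick) is y = +25 to +125 mm, the blade 12 mm wide, 15 mm high; balances near its middle. At the start it lies across the crate's mouth on the -x and +x rims; it must lie on the bench, outside the crate.
- oil_can: Bystander: small red oil can, 52 mm across, 147 mm high, standing to the left of the crate.
- jar: Bystander: jar with a red lid, 64 mm across, 93 mm high, standing to the left of the crate.
- cup: Bystander: cup, 77 mm across, 86 mm high, standing at the near left of the crate.
Things that resemble listed ones, but are neither listed nor needed, are in the scene too. What is shaped like the slab_mid but pink is not meant. What is shaped like the slab_thick but turquoise is not meant.

How it is judged (in metres and radians):
On the way, in this order (a step that is already met when the one before it is completed fails the run):
1. every stone lies in the tray, which stands on the bench, and the rasp lies on the bench outside the crate (x of slab_thin in the frame of tip_tray between -0.082 and 0.082 m and y of slab_thin in the frame of tip_tray between -0.115 and 0.115 m and z of slab_thin in the frame of tip_tray between 0.01 and 0.09 m and x of slab_mid in the frame of tip_tray between -0.082 and 0.082 m and y of slab_mid in the frame of tip_tray between -0.115 and 0.115 m and z of slab_mid in the frame of tip_tray between 0.01 and 0.09 m and x of slab_thick in the frame of tip_tray between -0.082 and 0.082 m and y of slab_thick in the frame of tip_tray between -0.115 and 0.115 m and z of slab_thick in the frame of tip_tray between 0.01 and 0.09 m and x of stone_rough in the frame of tip_tray between -0.082 and 0.082 m and y of stone_rough in the frame of tip_tray between -0.115 and 0.115 m and z of stone_rough in the frame of tip_tray between 0.01 and 0.09 m and height (world z) of rasp between -0.02 and 0.02 m and (x of rasp in the frame of crate below -0.11 m or x of rasp in the frame of crate above 0.11 m or y of rasp in the frame of crate below -0.12 m or y of rasp in the frame of crate above 0.12 m) and angle between tip_tray's own z axis and vertical below 0.12 rad and height (world z) of tip_tray between -0.012 and 0.012 m and (x of tip_tray in the frame of crate below -0.11 m or x of tip_tray in the frame of crate above 0.11 m or y of tip_tray in the frame of crate below -0.12 m or y of tip_tray in the frame of crate above 0.12 m)), for 0.3 s.
2. the tray, still about level (within 0.5 rad) with the stones in it, has its hook corner on the crate's tipping rim (within 20 mm) (x of slab_thin in the frame of tip_tray between -0.082 and 0.082 m and y of slab_thin in the frame of tip_tray between -0.115 and 0.115 m and z of slab_thin in the frame of tip_tray between 0.01 and 0.09 m and x of slab_mid in the frame of tip_tray between -0.082 and 0.082 m and y of slab_mid in the frame of tip_tray between -0.115 and 0.115 m and z of slab_mid in the frame of tip_tray between 0.01 and 0.09 m and x of slab_thick in the frame of tip_tray between -0.082 and 0.082 m and y of slab_thick in the frame of tip_tray between -0.115 and 0.115 m and z of slab_thick in the frame of tip_tray between 0.01 and 0.09 m and x of stone_rough in the frame of tip_tray between -0.082 and 0.082 m and y of stone_rough in the frame of tip_tray between -0.115 and 0.115 m and z of stone_rough in the frame of tip_tray between 0.01 and 0.09 m and x of tray_hook in the frame of crate_rim between -0.04 and 0.04 m and y of tray_hook in the frame of crate_rim between -0.02 and 0.02 m and z of tray_hook in the frame of crate_rim between -0.015 and 0.015 m and angle between tip_tray's own z axis and vertical below 0.5 rad), for 0.2 s.
3. the tray is swung over by more than 1.2 rad with its hook corner still on the rim (within 20 mm) (x of tray_hook in the frame of crate_rim between -0.04 and 0.04 m and y of tray_hook in the frame of crate_rim between -0.02 and 0.02 m and z of tray_hook in the frame of crate_rim between -0.015 and 0.015 m and angle between tip_tray's own z axis and vertical above 1.2 rad), for 0.1 s.
4. all stones are in the crate and the tray stands upright on the bench outside it (x of slab_thin in the frame of crate between -0.1 and 0.1 m and y of slab_thin in the frame of crate between -0.11 and 0.11 m and z of slab_thin in the frame of crate between 0 and 0.1 m and x of slab_mid in the frame of crate between -0.1 and 0.1 m and y of slab_mid in the frame of crate between -0.11 and 0.11 m and z of slab_mid in the frame of crate between 0 and 0.1 m and x of slab_thick in the frame of crate between -0.1 and 0.1 m and y of slab_thick in the frame of crate between -0.11 and 0.11 m and z of slab_thick in the frame of crate between 0 and 0.1 m and x of stone_rough in the frame of crate between -0.1 and 0.1 m and y of stone_rough in the frame of crate between -0.11 and 0.11 m and z of stone_rough in the frame of crate between 0 and 0.1 m and angle between tip_tray's own z axis and vertical below 0.12 rad and height (world z) of tip_tray between -0.012 and 0.012 m and (x of tip_tray in the frame of crate below -0.11 m or x of tip_tray in the frame of crate above 0.11 m or y of tip_tray in the frame of crate below -0.12 m or y of tip_tray in the frame of crate above 0.12 m)), for 0.3 s.
5. the lid is closed (under 0.06 rad) with the turnbutton still open (under 0.5 rad) (value of joint crate_lid below 0.06 rad and value of joint turnbutton below 0.5 rad), for 0.2 s.
At the end, for the whole second after the job is handed in: All stones lie inside the crate, the lid is closed (under 0.06 rad), the turnbutton is across it (over 1.3 rad), the tray stands upright (within 0.12 rad) on the bench outside the crate, and the rasp lies on the bench outside the crate; all at rest (all of step 4 and height (world z) of rasp between -0.02 and 0.02 m and (x of rasp in the frame of crate below -0.11 m or x of rasp in the frame of crate above 0.11 m or y of rasp in the frame of crate below -0.12 m or y of rasp in the frame of crate above 0.12 m) and linear speed of each of slab_thin, slab_mid, slab_thick, stone_rough, tip_tray, rasp below 0.03 m/s and value of joint crate_lid below 0.06 rad and value of joint turnbutton above 1.3 rad); the robot touches nothing.
It fails at once if the oil can, jar or cup is moved more than 40 mm (distance of any of oil_can, jar, cup from where it was at the start of the episode above 0.04 m).
It fails at once if a stone falls off the bench (height (world z) of any of slab_thin, slab_mid, slab_thick, stone_rough below -0.1 m).
Of slab_thin, slab_mid, slab_thick, stone_rough only 2 to 4 are there at a start; the rules pass over those that are not, and their reading is None.
At some moment in a run one of slab_thin, slab_mid, slab_thick, stone_rough may be knocked a few centimetres aside while the robot is not near it.
It also fails if it takes over 210 s, if anything falls off the work surface, if the arm or the gripper's body presses on something with over 40 N, if the wrist force passes 120 N, or if a joint passes its speed limit or range.

## Working session

There is one attempt and no reset: what is moved stays moved. The work goes in short steps, Python scripts to look and compute and a shell command to move; the robot and the scene stay as the last step left them, time stands still between calls to the robot, and variables do not carry over. Pictures are saved under pics/ and viewed, about 12 in all and at most 16, crops included, and the job is handed in when it is done.

```bash
ls; mkdir -p pics
python3 - <<'E'
from cell import read_state, cams
import cv2
s=read_state();print(s)
for n in("scene","top","wrist"):
    c=cams.get_calibration(n);print(n,c)
    cv2.imwrite(f"pics/{n}0.png",cams.camera(n)[...,::-1])
E
```

```text
pics
{'clock': 0.0, 'joints': array([ 1.21040142e+00,  3.00493457e-01,  1.52159124e+00, -2.04826625e-05,
        1.32067944e+00, -6.66284972e-02]), 'qd': array([ 7.45257087e-04,  1.01922233e-03, -3.38024169e-04, -1.26722680e-03,
       -8.81559728e-05,  1.91726199e-04]), 'effort': array([-7.48571620e-04, -5.31818676e+01, -3.52739418e+01,  7.08112679e-02,
        2.44912470e-02, -1.01363171e-04]), 'eef_pos': array([159.19093358, 526.19362842, 212.86976147]), 'eef_rot': array([-3.14042245e+00, -5.82006900e-05,  2.84783129e+00]), 'wrist_force': array([-0.51222595, -0.46144566,  1.28052815]), 'moment': array([-0.01771478,  0.00229524, -0.01338101]), 'finger_gap': 94.45748691819126}
scene {'vertical_fov': 56.74528073760301, 'cx': 253.50665640636925, 'cy': 187.01618853387214, 'dist_coeffs': array([-0.01419518,  0.        ,  0.        ,  0.        ,  0.        ]), 'R': array([[ 0.78978388, -0.6131082 ,  0.01843243],
       [-0.41724527, -0.55902171, -0.71652015],
       [ 0.4496085 ,  0.55820522, -0.69732283]]), 't': array([-457.26961739,  309.17287893,  956.41664999])}
top {'vertical_fov': 49.13351958161771, 'cx': 259.2233019533929, 'cy': 190.4559016276011, 'dist_coeffs': array([0.01777603, 0.        , 0.        , 0.        , 0.        ]), 'R': array([[ 0.24044267, -0.97065233, -0.00462264],
       [-0.90955442, -0.22363978, -0.35027989],
       [ 0.33896619,  0.08842678, -0.93663367]]), 't': array([-134.23497988,  585.20155134, 1599.16183204])}
wrist {'vertical_fov': 60.745610060168175, 'cx': 251.71729929363744, 'cy': 184.53380421690707, 'dist_coeffs': array([-0.04230339,  0.        ,  0.        ,  0.        ,  0.        ]), 'R': array([[ 2.89050952e-01,  9.57313338e-01, -8.48567440e-04],
       [ 9.30318732e-01, -2.80690972e-01,  2.36050070e-01],
       [ 2.25735695e-01, -6.90199356e-02, -9.71740523e-01]]), 't': array([-549.22982615,  -24.04903423,  388.69689967])}
```

View pics/top0.png

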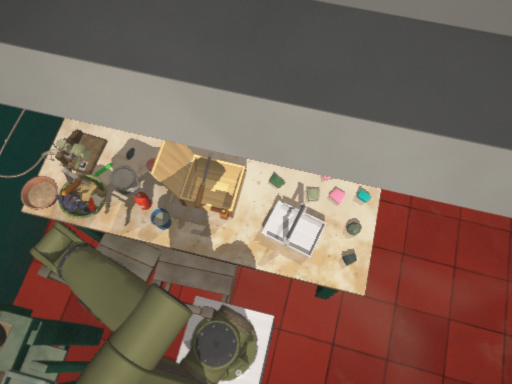

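View pics/scene0.png

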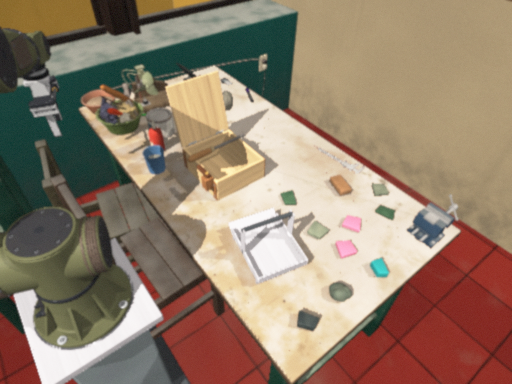

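The top view shows the tray at (294,226), the crate at (213,183), and loose stones at (277,180) green, (313,194) pale, (337,195) pink, (364,195) turquoise, (353,227) rough and (349,257) dark. In the scene view, further look-alikes lie along the back edge at (340,184), (385,211), (380,188) and (350,224). Next I'll work out positions and take close crops.

```bash
cat > h.py <<'E'
import numpy as np, cv2
from cell import read_state, cams
from scipy.spatial.transform import Rotation as Ro
def K(c,h=384):
    f=h/2/np.tan(np.radians(c["vertical_fov"])/2)
    return np.array([[f,0,c["cx"]],[0,f,c["cy"]],[0,0,1]])
def ray(c,uv):
    p=cv2.undistortPoints(np.float64(uv).reshape(-1,1,2),K(c),c["dist_coeffs"]).reshape(-1,2)
    d=np.c_[p,np.ones(len(p))]@c["R"]; o=-c["R"].T@c["t"]
    return o,d
def onz(c,uv,z=0):
    o,d=ray(c,uv); return o+d*((z-o[2])/d[:,2])[:,None]
def px(c,X):
    return cv2.projectPoints(np.float64(X).reshape(-1,3),cv2.Rodrigues(c["R"])[0],c["t"],K(c),c["dist_coeffs"])[0].reshape(-1,2)
def tri(c1,u1,c2,u2):
    o1,d1=ray(c1,u1);o2,d2=ray(c2,u2);d1=d1[0];d2=d2[0]
    a=np.linalg.lstsq(np.c_[d1,-d2],o2-o1,rcond=None)[0]
    p,q=o1+a[0]*d1,o2+a[1]*d2
    return (p+q)/2,np.linalg.norm(p-q)
def snap(n,name):
    c=cams.get_calibration(n); im=cams.camera(n)[...,::-1].copy()
    cv2.imwrite(f"pics/{name}.png",im); return c,im
def crop(im,x0,y0,w,h,s,name):
    cv2.imwrite(f"pics/{name}.png",cv2.resize(im[y0:y0+h,x0:x0+w],None,fx=s,fy=s,interpolation=cv2.INTER_CUBIC))
def totool(v,deg=0):
    s=read_state(); R=Ro.from_euler('xyz',s["eef_rot"]).as_matrix(); return R.T@np.asarray(v)/1000
def pose():
    s=read_state(); R=Ro.from_euler('xyz',s["eef_rot"]).as_matrix(); return s,R
E
python3 - <<'E'
from h import *
np.set_printoptions(precision=0,suppress=True)
t=cams.get_calibration("top");s=cams.get_calibration("scene")
print(onz(t,[(277,180),(313,194),(337,195),(364,195),(353,227),(349,257)],10))
print(onz(s,[(289,198),(318,230),(346,248),(380,268),(341,291),(308,319),(340,184),(385,211),(380,188),(350,224)],10))
crop(cv2.imread("pics/top0.png"),145,130,240,170,3.3,"topc");crop(cv2.imread("pics/scene0.png"),150,65,260,195+75,2.2,"scenec")
E
```

```text
[[ 700.  -44.   10.]
 [ 674. -209.   10.]
 [ 694. -309.   10.]
 [ 722. -421.   10.]
 [ 571. -399.   10.]
 [ 442. -404.   10.]]
[[ 697.  -49.   10.]
 [ 676. -211.   10.]
 [ 695. -313.   10.]
 [ 720. -422.   10.]
 [ 573. -403.   10.]
 [ 444. -405.   10.]
 [ 894. -107.   10.]
 [ 917. -290.   10.]
 [ 995. -209.   10.]
 [ 778. -256.   10.]]
```

View pics/topc.png

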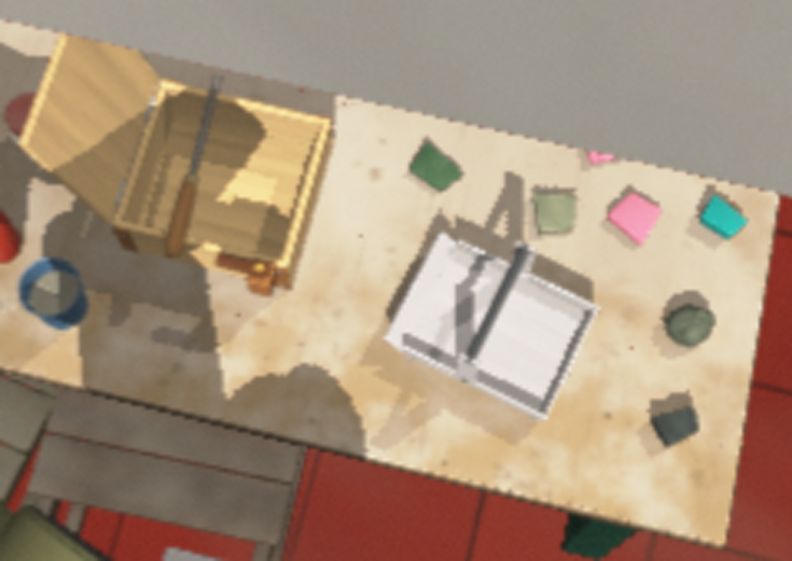

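View pics/scenec.png

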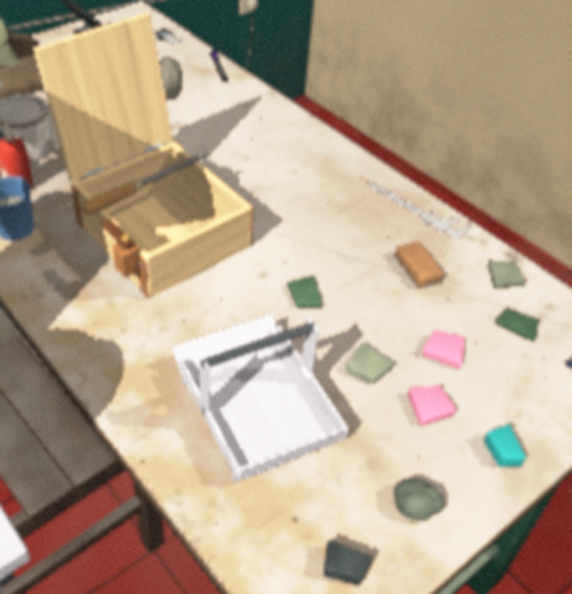

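Targets are green (277,180), pale (313,194), rough (353,227) and dark (349,257). I exclude the pink and turquoise stones and everything on the back edge, including the second green at (385,211) and second pale at (380,188). Next: measure the crate, tray, rasp and bench.

Run:
```python
from h import *
np.set_printoptions(precision=1,suppress=True)
t=cams.get_calibration("top")
T=lambda L,z:onz(t,np.array(L)/3.3+[145,130],z)
c=T([(160,80),(335,100),(290,290),(115,222)],90);print("crate",c,c.mean(0))
for i in range(4): d=c[(i+1)%4]-c[i];print(np.linalg.norm(d),np.degrees(np.arctan2(d[1],d[0])))
c=T([(440,235),(597,310),(547,415),(388,340)],44);print("tray",c,c.mean(0))
for i in range(4): d=c[(i+1)%4]-c[i];print(np.linalg.norm(d),np.degrees(np.arctan2(d[1],d[0])))
print("handle",T([(522,250),(465,365)],137))
print("rasp",T([(214,78),(175,250)],105))
print("bench",T([(0,370),(725,545),(778,195),(335,95)],0))
im=cv2.imread("pics/top0.png")
def q(n,u):  # largest-blob min rect
    pass
# stones: dark/green blobs via difference from bench hue: print min-area rect on z plane
hsv=cv2.cvtColor(im,cv2.COLOR_BGR2HSV)
for n,u,z in(("thin",(277,180),12),("mid",(313,194),16),("rough",(353,227),30),("thick",(349,257),24)):
    x,y=u; m=np.zeros(im.shape[:2],np.uint8); w=12
    s=hsv[y-w:y+w+1,x-w:x+w+1].astype(int)
    m[y-w:y+w+1,x-w:x+w+1]=((s[...,0]>27)&(s[...,0]<130)&((s[...,1]>25))).astype(np.uint8)
    k=cv2.connectedComponentsWithStats(m)[1]; pts=np.argwhere(k==k[y,x])[:,::-1].astype(float) if k[y,x] else np.zeros((0,2))
    print(n,hsv[y,x],len(pts))
    if len(pts)>20:
        P=onz(t,pts,z)[:,:2].astype(np.float32); print(cv2.minAreaRect(P))
```

```text
crate [[698.4 321.1  90. ]
 [724.8  95.9  90. ]
 [467.1  85.6  90. ]
 [499.9 318.3  90. ]] [597.5 205.2  90. ]
226.7336396704652 -83.32729860735202
257.9040466140348 -177.69402939630993
235.05799409997442 81.9622443618028
198.50229717336623 0.8157141155900729
tray [[ 595.1  -73.3   44. ]
 [ 545.8 -284.1   44. ]
 [ 402.3 -250.1   44. ]
 [ 446.7  -41.9   44. ]] [ 497.5 -162.3   44. ]
216.5453372263957 -103.15267885683546
147.51609149608655 166.65530069309415
212.88756069897047 77.9629031405902
151.69388023784984 -11.942513041549613
handle [[ 567.9 -175.9  137. ]
 [ 415.4 -140.7  137. ]]
rasp [[711.2 251.  105. ]
 [478.4 232.3 105. ]]
bench [[ 304.3  423.8    0. ]
 [ 309.8 -490.3    0. ]
 [ 770.  -488.4    0. ]
 [ 771.1  111.     0. ]]
thin [ 54  73 125] 136
((695.1429443359375, -41.82794952392578), (63.257049560546875, 45.88102722167969), 60.58919906616211)
mid [ 31  51 169] 124
((670.6726684570312, -206.40121459960938), (54.3648796081543, 47.05872344970703), 11.108997344970703)
rough [ 37  47 120] 126
((559.8223266601562, -397.6778259277344), (51.24995803833008, 49.29706573486328), 84.24044799804688)
thick [55 17 90] 0
```

```bash
cat > g.py <<'E'
# prints shift/turn in tool axes from (pose) to each successive target x,y,z,yaw_deg given on argv as x,y,z,yaw
import sys; from h import *
s,R=pose(); p=s["eef_pos"]; print("t%.1f"%s["clock"],p.round(1),"yaw %.1f"%np.degrees(s["eef_rot"][2]),"gap %.1f"%s["finger_gap"],"F",s["wrist_force"].round(1))
for a in sys.argv[1:]:
    q=np.array(eval(a),float); yaw=np.degrees(np.arctan2(R[1,0],R[0,0]))
    d=R.T@(q[:3]-p)/1000; turn=(yaw-q[3]+180)%360-180
    print(a,"->",d.round(4).tolist(),round(turn,1),"rows>=%.1f"%max(np.linalg.norm(d)/.0625,abs(turn)/10.7))
    p=q[:3]; R=Ro.from_euler('xyz',[np.pi,0,np.radians(q[3])]).as_matrix()
E
python3 g.py 330,230,280,175 480,190,330,185; python3 -m handwheel --help | head -20
```

```text
t0.1 [159.2 526.3 213. ] yaw 163.2 gap 94.0 F [ 0.4  0.4 -1.1]
330,230,280,175 -> [-0.2493, -0.2342, -0.0668] -11.8 rows>=5.6
480,190,330,185 -> [-0.1529, -0.0268, -0.05] -10.0 rows>=2.6invalid input: not JSON, or not a number
```

```bash
H="python3 -m handwheel"; python3 -m handwheel '[[-0.249,-0.234,-0.067,-12],[-0.249,-0.234,-0.067,-12],[-0.249,-0.234,-0.067,-12],[-0.249,-0.234,-0.067,-12],[-0.249,-0.234,-0.067,-12]]'; python3 g.py 330,230,280,175 480,190,330,185
```

```text
clock: 0.78
eef_pos: [312.2, 259.8, 273.5]
eef_rot: [-3.141, -0.0, 3.058]
wrist_force: [0.4, 1.1, -0.3]
finger_gap: 94.1
t0.8 [312.2 259.8 273.5] yaw 175.2 gap 94.1 F [ 0.4  1.1 -0.3]
330,230,280,175 -> [-0.0203, -0.0282, -0.0065] 0.2 rows>=0.6
480,190,330,185 -> [-0.1529, -0.0268, -0.05] -10.0 rows>=2.6
```

```bash
python3 -m handwheel '[[-0.173,-0.055,-0.057,-10],[-0.173,-0.055,-0.057,-10],[-0.173,-0.055,-0.057,-10],[-0.173,-0.055,-0.057,-10],[-0.173,-0.055,-0.057,-10]]'
python3 - <<'E'
from h import *
c,im=snap("wrist","w1"); print(c["R"].round(4).tolist(),c["t"].tolist())
crop(im,0,0,512,384,1.55,"w1b")
E
```

```text
clock: 1.4
eef_pos: [479.7, 190.6, 329.9]
eef_rot: [-3.141, -0.001, -3.052]
wrist_force: [0.2, -0.3, -0.5]
finger_gap: 94.3
[[-0.0904, 0.9959, -0.0004], [0.968, 0.088, 0.235], [0.234, 0.0208, -0.972]] [-146.12020332449308, -531.9000671907775, 385.8808667495331]
```

View pics/w1b.png

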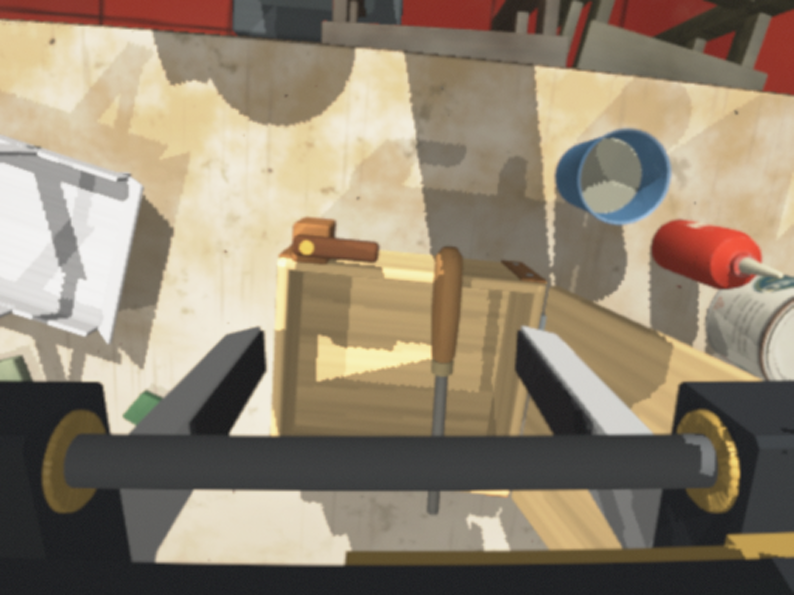

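The wrist view shows the crate's near corners at (180,166) and (352,184), the button pivot at (197,159) and tip at (244,162), and the rasp along (290,163) to (279,329), all in raw pixels.

```bash
python3 - <<'E'
from h import *
np.set_printoptions(precision=1,suppress=True)
c=dict(cams.get_calibration("wrist"))
T=lambda L,z:onz(c,np.array(L)/1.55,z)
def ang(a,b): d=b-a; return np.linalg.norm(d[:2]),np.degrees(np.arctan2(d[1],d[0]))
r=T([(279,258),(546,285),(272,437)],90);print("rim",r,ang(r[0],r[1]),ang(r[0],r[2]))
b=T([(305,246)],118);b2=T([(378,251)],111);print("button",b,b2,ang(b[0],b2[0]))
a=T([(450,250)],102);j=T([(443,365)],102);e=T([(433,510)],100);print("rasp",a,j,e,ang(a[0],e[0]),ang(a[0],j[0]))
print("tray front corners",T([(138,183),(108,342)],44), "low", T([(108,342)],18))
E
python3 g.py
```

```text
rim [[494.4 100.4  90. ]
 [496.9 322.8  90. ]
 [658.8 100.2  90. ]] (np.float64(222.45824709942065), np.float64(89.36030123388348)) (np.float64(164.4030315332172), np.float64(-0.04579237889766633))
button [[477.6 125.5 118. ]] [[477.6 181.1 111. ]] (np.float64(55.59111773149433), np.float64(90.00907615740574))
rasp [[473.1 237.9 102. ]] [[570.6 243.7 102. ]] [[713.9 251.7 100. ]] (np.float64(241.20838635656415), np.float64(3.2864470430446575)) (np.float64(97.67020473223944), np.float64(3.403306238927598))
tray front corners [[447.2 -38.   44. ]
 [600.8 -71.1  44. ]] low [[611.7 -85.7  18. ]]
t1.4 [479.2 190.9 330.1] yaw -174.8 gap 94.0 F [ 0.4 -0.8 -0.1]
```

Fits: the crate centre is about (597,212) with yaw about 0, and rim to button agree within 2 mm. The rasp runs at 3.3° with its middle at (597,245). I'll approach from y=230 to stay clear of the lid, so closing the jaws will drag the rasp a little.

```bash
python3 g.py 597,230,180,-176.7 597,230,89,-176.7
python3 - <<'E'
from h import *
np.set_printoptions(precision=1,suppress=True)
c=cams.get_calibration("wrist");print("cup",onz(c,np.array([(622,174)])/1.55,86), "can",onz(c,np.array([(690,250)])/1.55,100))
E
```

```text
t1.4 [479.2 190.9 330.1] yaw -174.8 gap 94.0 F [ 0.4 -0.8 -0.1]
597,230,180,-176.7 -> [-0.1211, 0.0283, 0.1499] 1.9 rows>=3.1
597,230,89,-176.7 -> [0.0, -0.0, 0.091] 0.0 rows>=1.5
cup [[401.1 370.9  86. ]] can [[455.2 432.1 100. ]]
```

```bash
python3 -m handwheel '[[-0.121,0.028,0.05,2],[-0.121,0.028,0.10,2],[-0.121,0.028,0.15,2],[-0.121,0.028,0.15,2],[-0.121,0.028,0.15,2]]'; python3 g.py 597,230,89,-176.7; python3 -m handwheel '[[0,0,0.05,0],[0,0,0.09,0],[0,0,0.09,0]]'; python3 -m handwheel '[[0,0,0,0],[0,0,0,0],[0,0,0,0],[0,0,0,0],[0,0,0,0]]' 1 25
```

```text
clock: 2.08
eef_pos: [596.2, 230.2, 180.3]
eef_rot: [-3.141, -0.002, -3.085]
wrist_force: [-1.0, 0.7, 0.5]
finger_gap: 94.1
t2.1 [596.2 230.2 180.3] yaw -176.7 gap 94.1 F [-1.   0.7  0.5]
597,230,89,-176.7 -> [-0.001, -0.0002, 0.0913] -0.0 rows>=1.5
clock: 2.45
eef_pos: [595.3, 230.2, 90.9]
eef_rot: [-3.14, -0.003, -3.084]
wrist_force: [-0.8, -0.3, 1.1]
finger_gap: 93.9
clock: 3.08
eef_pos: [595.3, 230.2, 91.0]
eef_rot: [-3.14, -0.003, -3.084]
wrist_force: [-0.3, -0.6, -0.5]
finger_gap: 47.4
```

```bash
python3 -m handwheel '[[0,0,0,0],[0,0,0,0],[0,0,0,0],[0,0,0,0],[0,0,0,0]]';  python3 -m handwheel '[[0,0,-0.04,0],[0,0,-0.10,0],[0,0,-0.10,0]]'; python3 g.py 470,120,190,135 385,120,190,90
```

```text
clock: 3.7
eef_pos: [595.3, 230.2, 91.0]
eef_rot: [-3.14, -0.003, -3.084]
wrist_force: [0.3, 0.4, -0.0]
finger_gap: 9.9
clock: 4.08
eef_pos: [597.1, 230.9, 196.0]
eef_rot: [3.141, 0.005, -3.084]
wrist_force: [0.5, 0.3, -1.5]
finger_gap: 10.3
t4.1 [597.1 230.9 196. ] yaw -176.7 gap 10.3 F [ 0.5  0.3 -1.5]
470,120,190,135 -> [0.1333, -0.1034, 0.0053] 48.3 rows>=4.5
385,120,190,90 -> [0.0601, -0.0601, -0.0] 45.0 rows>=4.2
```

```bash
python3 -m handwheel '[[0.04,-0.03,0,10],[0.08,-0.06,0,20],[0.12,-0.09,0,30],[0.133,-0.103,0,40],[0.133,-0.103,0,48]]';python3 -m handwheel '[[0.06,-0.06,0,10],[0.06,-0.06,0.03,20],[0.06,-0.06,0.06,30],[0.06,-0.06,0.1,40],[0.06,-0.06,0.12,45]]'; python3 g.py 385,120,12,90
```

```text
clock: 4.7
eef_pos: [469.2, 119.5, 194.6]
eef_rot: [3.138, 0.002, 2.355]
wrist_force: [0.4, 0.6, -1.4]
finger_gap: 10.2
clock: 5.32
eef_pos: [383.4, 119.4, 71.8]
eef_rot: [3.141, -0.0, 1.565]
wrist_force: [0.1, -0.8, -1.1]
finger_gap: 10.2
t5.3 [383.4 119.4  71.8] yaw 89.7 gap 10.2 F [ 0.1 -0.8 -1.1]
385,120,12,90 -> [0.0006, 0.0016, 0.0598] -0.3 rows>=1.0
```

```bash
python3 -m handwheel '[[0,0.001,0.03,0],[0,0.001,0.059,0],[0,0.001,0.059,0],[0,0.001,0.059,0]]'; python3 -m handwheel '[[0,0,0,0],[0,0,0,0],[0,0,0,0],[0,0,-0.03,0],[0,0,-0.09,0]]' 0; python3 g.py 520,20,250,130 670,-120,300,167
```

```text
clock: 5.82
eef_pos: [382.8, 119.1, 12.3]
eef_rot: [-3.138, 0.001, 1.565]
wrist_force: [-7.0, -1.0, -3.7]
finger_gap: 9.8
clock: 6.45
eef_pos: [382.4, 119.0, 102.6]
eef_rot: [-3.136, 0.001, 1.565]
wrist_force: [1.3, -0.5, 0.3]
finger_gap: 56.3
t6.5 [382.4 119.  102.6] yaw 89.7 gap 56.3 F [ 1.3 -0.5  0.3]
520,20,250,130 -> [-0.0985, 0.1372, -0.1481] -40.3 rows>=3.8
670,-120,300,167 -> [-0.2037, 0.0249, -0.05] -37.0 rows>=3.5
```

```bash
python3 -m handwheel '[[-0.02,0.03,-0.06,-8],[-0.06,0.08,-0.12,-18],[-0.098,0.137,-0.148,-28],[-0.098,0.137,-0.148,-38],[-0.098,0.137,-0.148,-40]]';python3 -m handwheel '[[-0.05,0.006,-0.02,-10],[-0.1,0.012,-0.05,-20],[-0.15,0.02,-0.05,-30],[-0.204,0.025,-0.05,-37],[-0.204,0.025,-0.05,-37]]'
python3 - <<'E'
from h import *
c,im=snap("wrist","w2")
crop(im,0,0,512,384,1.55,"w2b")
E
```

```text
clock: 7.08
eef_pos: [521.5, 19.1, 251.1]
eef_rot: [-3.138, -0.001, 2.264]
wrist_force: [0.3, -0.2, -0.4]
finger_gap: 93.8
clock: 7.7
eef_pos: [672.1, -123.5, 297.5]
eef_rot: [-3.139, -0.007, 2.908]
wrist_force: [-0.3, 0.1, -1.1]
finger_gap: 94.0
```

View pics/w2b.png

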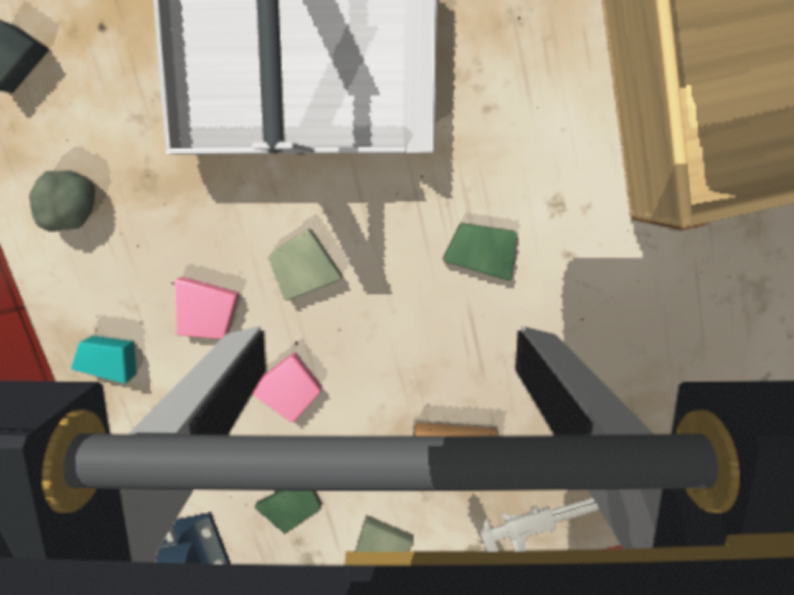

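The wrist view (zoomed pixels) shows green at (482,251), pale at (306,264), rough at (62,200), part of the dark slab at (10,60), the tray edge from (168,150) to (433,150), and the handle along x≈268.

```bash
cat >> h.py <<'E'
def stone(c,im,uv,z,tol=(9,60,70)):
    hsv=cv2.cvtColor(im,cv2.COLOR_BGR2HSV); m=np.zeros((im.shape[0]+2,im.shape[1]+2),np.uint8)
    cv2.floodFill(cv2.GaussianBlur(im,(3,3),0).copy(),m,(int(uv[0]),int(uv[1])),0,(7,)*3,(7,)*3,4|cv2.FLOODFILL_MASK_ONLY)
    p=np.argwhere(m[1:-1,1:-1]>0)[:,::-1].astype(float)
    P=onz(c,p,z)[:,:2].astype(np.float32); (x,y),(w,h),a=cv2.minAreaRect(P)
    return np.round([x,y,w,h,a],1),len(p)   # w along angle a, h along a+90 (world deg)
E
python3 - <<'E'
from h import *
np.set_printoptions(precision=1,suppress=True)
c=cams.get_calibration("wrist"); im=cv2.imread("pics/w2.png")
for n,u,z in(("thin",(482,248),12),("mid",(306,262),16),("rough",(62,195),25)): print(n,stone(c,im,np.array(u)/1.55,z))
T=lambda L,z:onz(c,np.array(L)/1.55,z)
a=T([(168,150),(433,150)],44);d=a[1]-a[0];print("tray far side",a,np.linalg.norm(d),np.degrees(np.arctan2(d[1],d[0])))
b=T([(272,143),(263,2)],130);d=b[1]-b[0];print("handle",b,np.degrees(np.arctan2(d[1],d[0])))
print("thin corners",T([(458,222),(518,231),(514,276),(443,258)],12),"mid",T([(310,230),(343,268),(288,298),(268,262)],16))
E
python3 g.py
```

```text
thin (array([ 766.2, -139.3,  903.7,  610.4,   76.7]), 146679)
mid (array([ 764.8, -139.1,  895.8,  605.1,   76.7]), 146679)
rough (array([ 565.2, -395.9,   58.3,   48.9,   75.9]), 1256)
tray far side [[ 550.1 -280.9   44. ]
 [ 601.1  -70.4   44. ]] 216.59193390853937 76.3854017834231
handle [[ 573.4 -178.   130. ]
 [ 490.9 -160.2  130. ]] 167.80893455593645
thin corners [[667.3 -59.3  12. ]
 [687.8  -8.   12. ]
 [728.  -18.9  12. ]
 [696.4 -79.3  12. ]] mid [[ 643.2 -190.    16. ]
 [ 683.6 -170.    16. ]
 [ 699.1 -226.6   16. ]
 [ 662.4 -235.    16. ]]
t7.8 [ 671.4 -122.   298.8] yaw 166.6 gap 93.8 F [ 0.5  0.3 -0.4]
```

```bash
cat >> h.py <<'E'
def stone(c,im,uv,z,thr=22):
    L=cv2.cvtColor(cv2.GaussianBlur(im,(3,3),0),cv2.COLOR_BGR2LAB).astype(int); u,v=int(uv[0]),int(uv[1])
    d=(L-L[v,u])*[.5,1.5,1.5]; m=((d**2).sum(2)<thr**2).astype(np.uint8)
    k=cv2.connectedComponents(m,connectivity=4)[1]; p=np.argwhere(k==k[v,u])[:,::-1].astype(float)
    P=onz(c,p,z)[:,:2].astype(np.float32); (x,y),(w,h),a=cv2.minAreaRect(P); M=P.mean(0)
    e=np.linalg.eigh(np.cov(P.T))[1][:,1]
    return np.round([x,y,w,h,a],1),"mean",M.round(1),"long axis %.0f"%(np.degrees(np.arctan2(e[1],e[0]))%180),len(p)
E
python3 - <<'E'
from h import *
c=cams.get_calibration("wrist"); im=cv2.imread("pics/w2.png")
for n,u,z in(("thin",(482,248),10),("mid",(306,262),12),("rough",(62,195),20)):
  for t in (14,20): print(n,*stone(c,im,np.array(u)/1.55,z,t))
E
python3 g.py 697,-43,120,65
```

```text
thin [697.5 -43.9  63.1  43.5  67.4] mean [697.4 -42.1] long axis 64 1152
thin [696.6 -41.9  64.5  44.5  62.5] mean [697.8 -41.9] long axis 63 1218
mid [ 673.1 -210.7   52.5   53.8   15.4] mean [ 672.8 -208.7] long axis 143 1189
mid [ 613.4 -131.2  200.9  273.5   14.9] mean [ 651.5 -178.2] long axis 122 2650
rough [ 559.  -404.3   37.8   64.1   40.9] mean [ 559.1 -404.2] long axis 120 871
rough [ 573.4 -391.1   78.7   64.6   44.4] mean [ 573.3 -393.4] long axis 41 1728
t7.8 [ 671.4 -122.   298.8] yaw 166.6 gap 93.8 F [ 0.5  0.3 -0.4]
697,-43,120,65 -> [-0.0075, 0.0832, 0.1786] 101.6 rows>=9.5
```

```bash
python3 -m handwheel '[[0,0.02,0.03,10],[-0.003,0.04,0.07,20],[-0.005,0.06,0.11,30],[-0.007,0.08,0.15,40],[-0.0075,0.083,0.17,50]]'; python3 -m handwheel '[[0,0,0,10],[0,0,0,20],[0,0,0,30],[0,0,0,40],[0,0,0,51]]'; python3 g.py 697,-43,60,65 697,-43,10,65
```

```text
clock: 8.38
eef_pos: [695.7, -40.3, 127.0]
eef_rot: [-3.135, -0.003, 2.03]
wrist_force: [-0.5, -0.2, -0.1]
finger_gap: 94.1
clock: 9.0
eef_pos: [695.0, -38.7, 128.2]
eef_rot: [-3.136, 0.003, 1.138]
wrist_force: [0.0, -0.1, -0.2]
finger_gap: 94.3
t9.0 [695.  -38.7 128.2] yaw 65.2 gap 94.3 F [ 0.  -0.1 -0.2]
697,-43,60,65 -> [-0.0028, 0.004, 0.0682] 0.2 rows>=1.1
697,-43,10,65 -> [0.0, -0.0, 0.05] 0.0 rows>=0.8
```

```bash
python3 -m handwheel '[[-0.003,0.004,0.05,0],[-0.003,0.004,0.09,0],[-0.003,0.004,0.117,0],[-0.003,0.004,0.117,0],[-0.003,0.004,0.117,0]]'; python3 -m handwheel '[[0,0,0,0],[0,0,0,0],[0,0,0,0],[0,0,0,0],[0,0,0,0]]' 1 30;python3 -m handwheel '[[0,0,0,0],[0,0,0,0],[0,0,-0.05,0],[0,0,-0.1,0],[0,0,-0.14,0]]'
python3 - <<'E'
import numpy as np
a=np.radians(-12.8);R=np.array([[np.cos(a),-np.sin(a)],[np.sin(a),np.cos(a)]])
for n,p in dict(thin=(-35,62),mid=(-35,-66),thick=(40,-66),rough=(36,62)).items(): print(n,(R@p+[499.5,-159.5]).round(1))
E
python3 g.py 480,-91,150,77
```

```text
clock: 9.62
eef_pos: [696.5, -42.2, 12.3]
eef_rot: [-3.137, 0.003, 1.137]
wrist_force: [-0.3, -0.6, 0.7]
finger_gap: 93.7
clock: 10.25
eef_pos: [696.4, -42.2, 12.3]
eef_rot: [-3.137, 0.003, 1.137]
wrist_force: [0.1, -1.0, -0.9]
finger_gap: 47.4
clock: 10.88
eef_pos: [697.3, -42.1, 154.5]
eef_rot: [-3.138, 0.002, 1.137]
wrist_force: [-0.2, 0.2, -0.8]
finger_gap: 41.5
thin [479.1 -91.3]
mid [ 450.7 -216.1]
thick [ 523.9 -232.7]
rough [ 548.3 -107. ]
t10.9 [697.3 -42.1 154.5] yaw 65.2 gap 41.5 F [-0.2  0.2 -0.8]
480,-91,150,77 -> [-0.1356, -0.1766, 0.0054] -11.8 rows>=3.6
```

```bash
python3 -m handwheel '[[-0.03,-0.04,0,-4],[-0.07,-0.09,0,-8],[-0.11,-0.14,0,-12],[-0.136,-0.177,0,-12],[-0.136,-0.177,0,-12]]'; python3 g.py 479,-91.3,36,77.2
```

```text
clock: 11.5
eef_pos: [477.4, -91.6, 155.8]
eef_rot: [-3.138, 0.002, 1.345]
wrist_force: [0.2, -0.8, -0.2]
finger_gap: 41.9
t11.5 [477.4 -91.6 155.8] yaw 77.1 gap 41.9 F [ 0.2 -0.8 -0.2]
479,-91.3,36,77.2 -> [0.0009, 0.0019, 0.1198] -0.1 rows>=1.9
```

```bash
python3 -m handwheel '[[0,0,0.04,0],[0,0,0.08,0],[0,0,0.11,0],[0,0,0.116,0],[0,0,0.116,0]]'; python3 g.py 479,-91.3,36,77.2
```

```text
clock: 12.12
eef_pos: [477.6, -91.8, 40.4]
eef_rot: [-3.138, 0.002, 1.346]
wrist_force: [-0.2, -0.6, 0.4]
finger_gap: 41.7
t12.1 [477.6 -91.8  40.4] yaw 77.1 gap 41.7 F [-0.2 -0.6  0.4]
479,-91.3,36,77.2 -> [0.0008, 0.0013, 0.0044] -0.1 rows>=0.1
```

```bash
python3 -m handwheel '[[0,0.001,0.003,0],[0,0.001,0.003,0],[0,0.001,0.003,0],[0,0.001,0.003,0]]' 0.45; python3 -m handwheel '[[0,0,-0.05,0],[0,0,-0.1,0],[0,0,-0.12,0]]'; python3 g.py 672,-208,130,109
```

```text
clock: 12.62
eef_pos: [479.2, -92.1, 38.0]
eef_rot: [-3.14, 0.002, 1.345]
wrist_force: [3.5, -1.3, 2.5]
finger_gap: 51.8
clock: 13.0
eef_pos: [479.8, -92.1, 160.6]
eef_rot: [3.141, 0.002, 1.345]
wrist_force: [0.6, -1.2, -1.1]
finger_gap: 51.5
t13.0 [479.8 -92.1 160.6] yaw 77.1 gap 51.5 F [ 0.6 -1.2 -1.1]
672,-208,130,109 -> [-0.07, 0.2132, 0.0309] -31.9 rows>=3.6
```

```bash
python3 -m handwheel '[[-0.02,0.06,0,-8],[-0.04,0.12,0,-16],[-0.06,0.18,0.01,-24],[-0.07,0.213,0.03,-32],[-0.07,0.213,0.03,-32]]' 0; python3 g.py 672,-208,12,109
python3 - <<'E'
from h import *
c,im=snap("wrist","w3"); crop(im,0,0,512,384,1.3,"w3b")
E
```

```text
clock: 13.62
eef_pos: [671.5, -208.6, 126.7]
eef_rot: [-3.137, -0.002, 1.904]
wrist_force: [0.2, 0.2, -0.1]
finger_gap: 93.4
t13.6 [ 671.5 -208.6  126.7] yaw 109.1 gap 93.4 F [ 0.2  0.2 -0.1]
672,-208,12,109 -> [0.0002, 0.0013, 0.1147] 0.1 rows>=1.8
```

View pics/w3b.png

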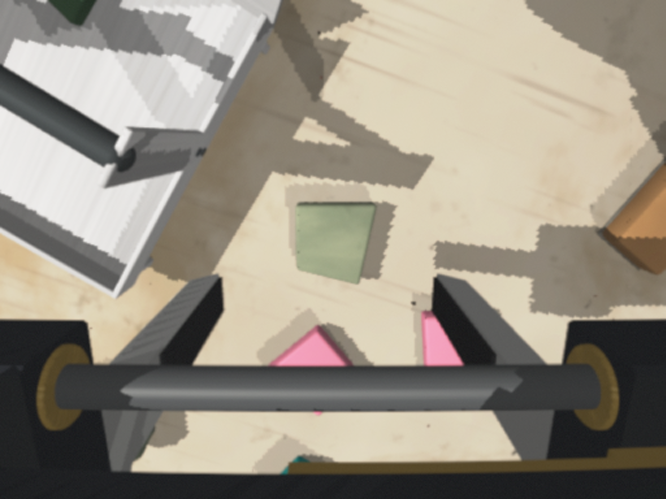

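The picture shows the pale slab centred between the fingers at (257,186) raw with its sides parallel to the pads. I'll descend.

```bash
python3 -m handwheel '[[0,0.001,0.05,0],[0,0.001,0.09,0],[0,0.001,0.115,0],[0,0.001,0.115,0],[0,0.001,0.115,0]]'; python3 -m handwheel '[[0,0,0,0],[0,0,0,0],[0,0,0,0],[0,0,0,0],[0,0,0,0]]' 1 30;python3 -m handwheel '[[0,0,0,0],[0,0,0,0],[0,0,-0.05,0],[0,0,-0.1,0],[0,0,-0.15,0]]'; python3 g.py 450.7,-216.1,165,77.2
```

```text
clock: 14.3
eef_pos: [672.4, -207.8, 16.2]
eef_rot: [-3.141, 0.001, 1.902]
wrist_force: [0.2, -0.8, 0.5]
finger_gap: 94.4
clock: 14.92
eef_pos: [672.4, -207.7, 16.2]
eef_rot: [-3.14, 0.001, 1.902]
wrist_force: [-1.3, 0.8, 0.6]
finger_gap: 50.3
clock: 15.55
eef_pos: [672.3, -207.4, 167.5]
eef_rot: [-3.14, 0.001, 1.902]
wrist_force: [0.2, -0.6, -1.3]
finger_gap: 50.3
t15.6 [ 672.3 -207.4  167.5] yaw 109.0 gap 50.3 F [ 0.2 -0.6 -1.3]
450.7,-216.1,165,77.2 -> [0.0639, -0.2123, 0.0028] 31.8 rows>=3.5
```

```bash
python3 -m handwheel '[[0.015,-0.05,0,8],[0.03,-0.1,0,16],[0.045,-0.15,0,24],[0.064,-0.212,0,32],[0.064,-0.212,0,32]]'; python3 g.py 450.7,-216.1,40,77.2;  python3 -m handwheel '[[0,0,0.04,0],[0,0,0.08,0],[0,0,0.12,0],[0,0,0.127,0],[0,0,0.127,0]]';python3 g.py 450.7,-216.1,40,77.2
```

```text
clock: 16.18
eef_pos: [447.9, -215.7, 167.7]
eef_rot: [-3.139, 0.001, 1.34]
wrist_force: [-0.6, -0.3, -2.3]
finger_gap: 50.4
t16.2 [ 447.9 -215.7  167.7] yaw 76.8 gap 50.4 F [-0.6 -0.3 -2.3]
450.7,-216.1,40,77.2 -> [0.0004, 0.0031, 0.1276] -0.4 rows>=2.0
clock: 16.8
eef_pos: [448.0, -215.8, 40.9]
eef_rot: [-3.139, 0.001, 1.341]
wrist_force: [0.6, 0.0, -1.5]
finger_gap: 50.3
t16.8 [ 448.  -215.8   40.9] yaw 76.8 gap 50.3 F [ 0.6  0.  -1.5]
450.7,-216.1,40,77.2 -> [0.0003, 0.0027, 0.0009] -0.4 rows>=0.0
```

```bash
python3 -m handwheel '[[0,0.003,0.001,0],[0,0.003,0.001,0],[0,0.003,0.001,0],[0,0.003,0.001,0]]' 0.4; python3 -m handwheel '[[0,0,-0.05,0],[0,0,-0.1,0],[0,0,-0.14,0]]'; python3 g.py 500,-390,230,120
```

```text
clock: 17.3
eef_pos: [451.0, -216.5, 40.1]
eef_rot: [-3.139, 0.001, 1.341]
wrist_force: [-0.4, 0.7, -0.8]
finger_gap: 55.8
clock: 17.68
eef_pos: [451.3, -216.5, 182.3]
eef_rot: [-3.141, 0.002, 1.341]
wrist_force: [-0.2, 0.3, -1.0]
finger_gap: 56.4
t17.7 [ 451.3 -216.5  182.3] yaw 76.8 gap 56.4 F [-0.2  0.3 -1. ]
500,-390,230,120 -> [-0.158, 0.0869, -0.0475] -43.2 rows>=4.0
```

```bash
python3 g.py 510,-420,260,90; python3 -m handwheel '[[-0.06,0.02,-0.03,-5],[-0.11,0.06,-0.06,-10],[-0.158,0.1,-0.07,-13],[-0.185,0.105,-0.078,-13],[-0.185,0.105,-0.078,-13]]' 0
python3 - <<'E'
from h import *
c,im=snap("wrist","w4"); print(px(c,[[443,-405,24],[572,-401,30]]),read_state()["eef_pos"])
crop(im,0,0,512,384,1.3,"w4b")
E
```

```text
t17.7 [ 451.3 -216.5  182.3] yaw 76.8 gap 56.4 F [-0.2  0.3 -1. ]
510,-420,260,90 -> [-0.1849, 0.1035, -0.0775] -13.2 rows>=3.6
clock: 18.3
eef_pos: [511.1, -422.7, 260.0]
eef_rot: [-3.14, 0.002, 1.565]
wrist_force: [0.3, 1.1, -0.3]
finger_gap: 93.8
[[197.60306383 146.57836004]
 [302.26648961 143.41356708]] [ 511.1837666  -421.14420309  259.78123982]
```

View pics/w4b.png

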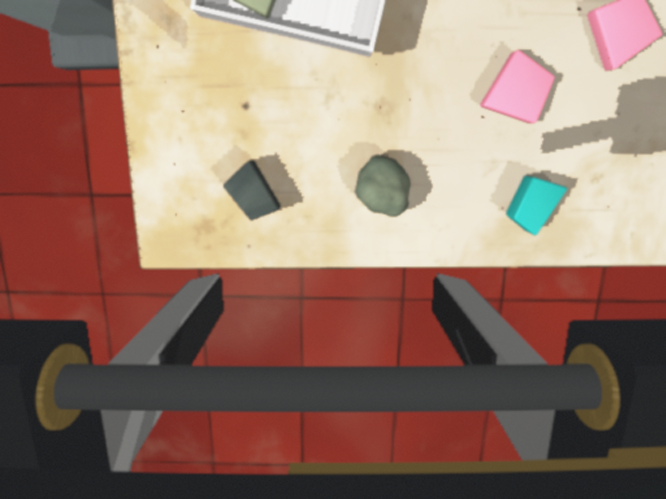

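Dark slab at (193,146) raw, rough at (295,143). Turquoise (412,157) and pink are not wanted.

Run:
```python
from h import *
c=cams.get_calibration("wrist"); im=cv2.imread("pics/w4.png")
for n,u,z in(("thick",(251,192),18),("rough",(383,185),20)):
  for t in (14,20,26): print(n,*stone(c,im,np.array(u)/1.3,z,t))
print(onz(c,np.array([(225,187),(254,162),(280,207),(248,220)])/1.3,18).round(0))
```

```text
thick [ 434.2 -406.8   34.1   52.9   29.8] mean [ 434.7 -405.9] long axis 123 922
thick [ 437.6 -405.7   39.8   53.9   32.2] mean [ 436.8 -404.9] long axis 124 1069
thick [ 445.6 -401.9   58.4   56.7   31.5] mean [ 446.  -401.1] long axis 4 1739
rough [ 562.7 -403.4   42.1   59.1   46.1] mean [ 561.2 -401.7] long axis 124 1220
rough [ 572.4 -397.1   66.2   64.9   42.2] mean [ 572.  -397.4] long axis 7 2049
rough [ 572.7 -396.9   67.    66.3   45.1] mean [ 572.4 -396.9] long axis 6 2221
[[ 411. -400.   18.]
 [ 440. -377.   18.]
 [ 464. -420.   18.]
 [ 432. -433.   18.]]
```

```bash
python3 - <<'E'
from h import *
c=cams.get_calibration("wrist");print(onz(c,np.array([(384,185),(357,185),(411,185),(384,155),(384,216)])/1.3,18).round(0))
E
python3 g.py 437,-406,110,122; python3 -m handwheel '[[0.005,-0.025,0.04,-10],[0.01,-0.05,0.08,-20],[0.015,-0.074,0.12,-30],[0.015,-0.074,0.15,-32],[0.015,-0.074,0.15,-32]]'; python3 g.py 437,-406,11,122
```

```text
[[ 565. -399.   18.]
 [ 539. -399.   18.]
 [ 591. -399.   18.]
 [ 564. -371.   18.]
 [ 566. -430.   18.]]
t18.4 [ 511.2 -421.1  259.8] yaw 89.7 gap 93.9 F [-0.2  1.1  0.2]
437,-406,110,122 -> [0.0149, -0.074, 0.1499] -32.3 rows>=3.0
clock: 18.98
eef_pos: [436.3, -404.3, 108.5]
eef_rot: [-3.139, -0.004, 2.125]
wrist_force: [-0.6, -0.5, 0.8]
finger_gap: 93.8
t19.0 [ 436.3 -404.3  108.5] yaw 121.7 gap 93.8 F [-0.6 -0.5  0.8]
437,-406,11,122 -> [-0.0022, -0.0, 0.0975] -0.3 rows>=1.6
```

```bash
python3 -m handwheel '[[-0.002,0,0.05,0],[-0.002,0,0.09,0],[-0.002,0,0.098,0],[-0.002,0,0.098,0],[-0.002,0,0.098,0]]'; python3 -m handwheel '[[0,0,0,0],[0,0,0,0],[0,0,0,0],[0,0,0,0],[0,0,0,0]]' 1 30;python3 -m handwheel '[[0,0,0,0],[0,0,0,0],[0,0,-0.05,0],[0,0,-0.1,0],[0,0,-0.16,0]]'; python3 g.py 523.9,-232.7,170,77.2
```

```text
clock: 19.6
eef_pos: [437.8, -406.6, 12.7]
eef_rot: [-3.14, -0.001, 2.125]
wrist_force: [0.5, -0.0, 0.1]
finger_gap: 93.9
clock: 20.23
eef_pos: [437.8, -406.5, 12.6]
eef_rot: [-3.14, -0.001, 2.125]
wrist_force: [0.4, 0.5, -0.7]
finger_gap: 47.5
clock: 20.85
eef_pos: [437.7, -406.0, 173.6]
eef_rot: [-3.139, -0.003, 2.125]
wrist_force: [0.7, 0.0, -0.7]
finger_gap: 34.1
t20.9 [ 437.7 -406.   173.6] yaw 121.7 gap 34.1 F [ 0.7  0.  -0.7]
523.9,-232.7,170,77.2 -> [0.102, 0.1645, 0.0034] 44.5 rows>=4.2
```

```bash
python3 -m handwheel '[[0.02,0.04,0,10],[0.05,0.08,0,20],[0.08,0.12,0,30],[0.102,0.164,0,40],[0.102,0.164,0,44]]'; python3 g.py 523.9,-232.7,37,77.2;  python3 -m handwheel '[[0,0,0.04,0],[0,0,0.08,0],[0,0,0.12,0],[0,0,0.132,0],[0,0,0.132,0]]';python3 g.py 523.9,-232.7,37,77.2
```

```text
clock: 21.48
eef_pos: [524.7, -230.2, 173.3]
eef_rot: [-3.138, -0.001, 1.357]
wrist_force: [-1.0, -1.1, -1.2]
finger_gap: 34.1
t21.5 [ 524.7 -230.2  173.3] yaw 77.7 gap 34.1 F [-1.  -1.1 -1.2]
523.9,-232.7,37,77.2 -> [-0.0027, 0.0002, 0.1363] 0.5 rows>=2.2
clock: 22.1
eef_pos: [524.4, -230.1, 41.5]
eef_rot: [-3.138, -0.001, 1.357]
wrist_force: [0.4, -0.1, -0.4]
finger_gap: 34.0
t22.1 [ 524.4 -230.1   41.5] yaw 77.7 gap 34.0 F [ 0.4 -0.1 -0.4]
523.9,-232.7,37,77.2 -> [-0.0027, 0.0001, 0.0045] 0.5 rows>=0.1
```

```bash
python3 -m handwheel '[[-0.003,0,0.005,0],[-0.003,0,0.005,0],[-0.003,0,0.005,0]]';  python3 -m handwheel '[[0,0,0,0],[0,0,0,0],[0,0,0,0]]' 0.5; python3 -m handwheel '[[0,0,-0.05,0],[0,0,-0.1,0],[0,0,-0.14,0]]'; python3 g.py 565,-400,130,124
```

```text
clock: 22.48
eef_pos: [523.9, -233.2, 37.2]
eef_rot: [-3.139, -0.0, 1.356]
wrist_force: [0.3, 0.4, -0.8]
finger_gap: 34.3
clock: 22.85
eef_pos: [523.4, -233.0, 37.4]
eef_rot: [-3.137, -0.001, 1.356]
wrist_force: [-6.6, 2.4, 5.1]
finger_gap: 46.9
clock: 23.22
eef_pos: [524.2, -233.3, 179.8]
eef_rot: [-3.139, -0.0, 1.357]
wrist_force: [0.7, -0.5, -0.6]
finger_gap: 47.3
t23.2 [ 524.2 -233.3  179.8] yaw 77.7 gap 47.3 F [ 0.7 -0.5 -0.6]
565,-400,130,124 -> [-0.1542, 0.0755, 0.0496] -46.3 rows>=4.3
```

```bash
python3 -m handwheel '[[-0.04,0.02,0,-10],[-0.08,0.04,0.02,-20],[-0.12,0.06,0.04,-30],[-0.154,0.0755,0.05,-40],[-0.154,0.0755,0.05,-47]]' 0; python3 g.py 565,-400,11,124
python3 - <<'E'
from h import *
c,im=snap("wrist","w5"); s,R=pose()
print(px(c,[[565,-400,18]]), px(c,[s["eef_pos"]+[0,0,-100]]))
hsv=cv2.cvtColor(im,cv2.COLOR_BGR2HSV)
crop(im,100,60,312,200,2.0,"w5b")
E
```

```text
clock: 23.85
eef_pos: [564.4, -401.8, 127.7]
eef_rot: [-3.139, -0.004, 2.179]
wrist_force: [0.1, 0.9, -0.2]
finger_gap: 92.2
t23.9 [ 564.4 -401.8  127.7] yaw 124.9 gap 92.2 F [ 0.1  0.9 -0.2]
565,-400,11,124 -> [0.0007, 0.0018, 0.1167] 0.9 rows>=1.9
[[254.36850869 184.11322001]] [[253.63366929 187.54040285]]
```

View pics/w5b.png

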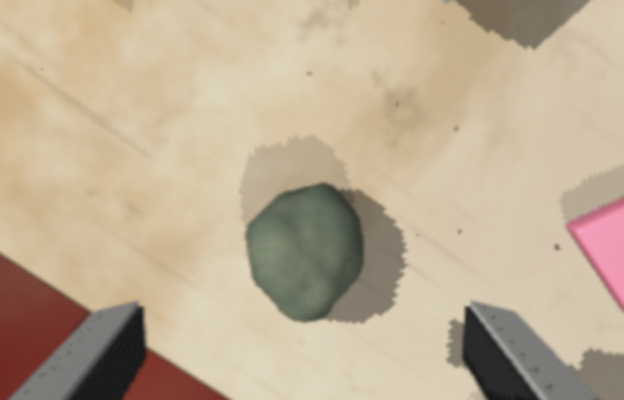

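The rough stone is centred at (252,186) raw with its long axis across the jaws' closing direction, so I'll grasp it.

```bash
python3 -m handwheel '[[0,0.001,0.05,0],[0,0.001,0.09,0],[0,0.001,0.118,0],[0,0.001,0.118,0],[0,0.001,0.118,0]]'; python3 -m handwheel '[[0,0,0,0],[0,0,0,0],[0,0,0,0],[0,0,0,0],[0,0,0,0]]' 1 30;python3 -m handwheel '[[0,0,0,0],[0,0,0,0],[0,0,-0.05,0],[0,0,-0.1,0],[0,0,-0.17,0]]'; python3 g.py 680,-250,180,100 548.3,-107,180,77.2
```

```text
clock: 24.52
eef_pos: [565.3, -399.9, 10.8]
eef_rot: [-3.14, -0.003, 2.184]
wrist_force: [-0.8, -0.2, 0.3]
finger_gap: 94.0
clock: 25.15
eef_pos: [565.2, -400.0, 10.9]
eef_rot: [-3.14, -0.003, 2.184]
wrist_force: [-1.4, -0.8, -0.2]
finger_gap: 50.3
clock: 25.78
eef_pos: [565.2, -399.7, 173.8]
eef_rot: [-3.139, -0.005, 2.184]
wrist_force: [1.5, -0.3, -1.9]
finger_gap: 50.5
t25.8 [ 565.2 -399.7  173.8] yaw 125.2 gap 50.5 F [ 1.5 -0.3 -1.9]
680,-250,180,100 -> [0.0563, 0.18, -0.0064] 25.2 rows>=3.0
548.3,-107,180,77.2 -> [0.1637, -0.1049, -0.0] 22.8 rows>=3.1
```

```bash
python3 -m handwheel '[[0.05,0.03,-0.005,10],[0.1,0.06,-0.005,20],[0.15,0.09,-0.005,30],[0.2,0.12,-0.005,40],[0.249,0.155,-0.005,48]]'; python3 -m handwheel '[[0,0,0,0],[0,0,0,0]]'; python3 g.py 548.3,-107,35,77.2
```

```text
clock: 26.4
eef_pos: [548.1, -105.1, 179.7]
eef_rot: [-3.136, -0.002, 1.341]
wrist_force: [1.4, -0.2, -2.8]
finger_gap: 50.5
clock: 26.65
eef_pos: [548.1, -105.3, 179.7]
eef_rot: [-3.136, -0.001, 1.343]
wrist_force: [-0.2, -0.1, -2.6]
finger_gap: 50.3
t26.6 [ 548.1 -105.3  179.7] yaw 76.9 gap 50.3 F [-0.2 -0.1 -2.6]
548.3,-107,35,77.2 -> [-0.0018, 0.0014, 0.1446] -0.3 rows>=2.3
```

```bash
python3 -m handwheel '[[-0.002,0,0.04,0],[-0.002,0,0.08,0],[-0.002,0,0.12,0],[-0.002,0,0.143,0],[-0.002,0,0.145,0]]'; python3 -m handwheel '[[0,0,0.001,0],[0,0,0.001,0],[0,0,0.001,0]]' 0.4; python3 -m handwheel '[[0,0,-0.05,0],[0,0,-0.1,0],[0,0,-0.16,0],[0,0,-0.21,0],[0,0,-0.21,0]]'; python3 g.py 500,-160,260,167
```

```text
clock: 27.28
eef_pos: [546.1, -108.0, 33.2]
eef_rot: [-3.133, -0.001, 1.342]
wrist_force: [-0.1, -0.4, -1.9]
finger_gap: 50.5
clock: 27.65
eef_pos: [546.5, -108.2, 33.0]
eef_rot: [-3.135, -0.001, 1.342]
wrist_force: [-0.5, 0.3, -0.0]
finger_gap: 56.7
clock: 28.28
eef_pos: [549.0, -109.0, 247.5]
eef_rot: [3.141, -0.001, 1.342]
wrist_force: [-0.3, -0.6, -1.3]
finger_gap: 56.5
t28.3 [ 549.  -109.   247.5] yaw 76.9 gap 56.5 F [-0.3 -0.6 -1.3]
500,-160,260,167 -> [-0.0607, -0.0362, -0.0126] -90.1 rows>=8.4
```

```bash
python3 -m handwheel '[[-0.02,-0.01,-0.02,-10],[-0.04,-0.02,-0.05,-20],[-0.06,-0.036,-0.083,-30],[-0.06,-0.036,-0.083,-40],[-0.06,-0.036,-0.083,-50]]' 0;python3 -m handwheel '[[0,0,0,-10],[0,0,0,-20],[0,0,0,-30],[0,0,0,-40],[0,0,0,-40]]'
python3 - <<'E'
from h import *
c,im=snap("wrist","w6"); s,R=pose()
print(s["eef_pos"],px(c,[[499.5,-159.5,130]]))
crop(im,0,0,512,384,1.3,"w6b")
E
```

```text
clock: 28.9
eef_pos: [500.0, -159.6, 329.8]
eef_rot: [3.141, -0.001, 2.22]
wrist_force: [-0.6, -0.6, -0.5]
finger_gap: 94.0
clock: 29.52
eef_pos: [499.9, -159.5, 328.9]
eef_rot: [3.14, -0.001, 2.918]
wrist_force: [1.0, -0.8, 0.5]
finger_gap: 94.2
[ 499.90513253 -159.48070658  329.09126507] [[251.6285375  166.65119498]]
```

View pics/w6b.png

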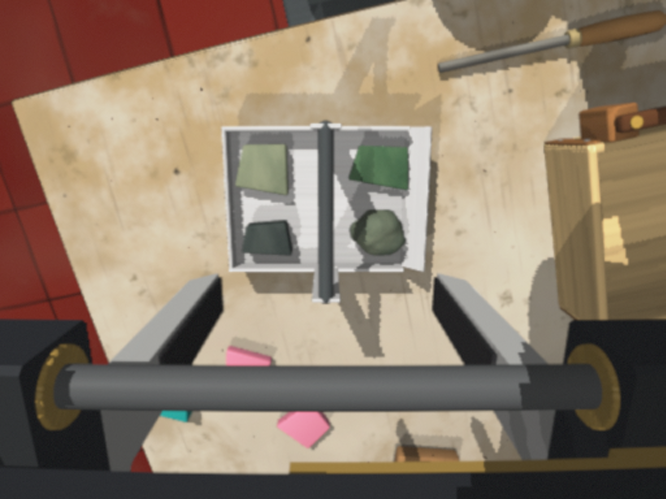

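All four stones sit in the tray, at (264,168), (380,166), (268,238) and (378,232) zoomed. The rasp lies on the bench and the handle runs along x≈325.

```bash
python3 - <<'E'
from h import *
c=cams.get_calibration("wrist")
b=onz(c,np.array([(325.5,124),(325,299)])/1.3,132);d=b[1]-b[0];print(b.round(1),b.mean(0),np.linalg.norm(d),np.degrees(np.arctan2(d[1],d[0])))
a=onz(c,np.array([(222,127),(430,127),(232,270),(430,268)])/1.3,44);print(a.round(1));d=a[1]-a[0];print(np.degrees(np.arctan2(d[1],d[0])),a.mean(0))
E
python3 g.py 499.5,-160,122,167.2
```

```text
[[ 422.4 -143.1  132. ]
 [ 573.6 -178.6  132. ]] [ 497.9959725 -160.8596758  132.       ] 155.3559695587739 -13.189839649363547
[[ 398.4 -248.1   44. ]
 [ 446.8  -37.6   44. ]
 [ 550.3 -280.5   44. ]
 [ 597.9  -63.7   44. ]]
77.03155142725275 [ 498.35337741 -157.47756999   44.        ]
t29.6 [ 499.9 -159.5  329.1] yaw 167.0 gap 93.9 F [ 0.2 -0.1  0.1]
499.5,-160,122,167.2 -> [0.0001, -0.0009, 0.2071] -0.2 rows>=3.3
```

```bash
python3 -m handwheel '[[0.001,-0.001,0.06,0],[0.001,-0.001,0.12,0],[0.001,-0.001,0.18,0],[0.001,-0.001,0.211,0],[0.001,-0.001,0.211,0]]'; python3 -m handwheel '[[0,0,0,0],[0,0,0,0],[0,0,0,0],[0,0,0,0],[0,0,0,0]]' 1 40;python3 -m handwheel '[[0,0,0,0],[0,0,0,0],[0,0,0,0],[0,0,0,0],[0,0,0,0]]'; python3 g.py
```

```text
clock: 30.2
eef_pos: [497.5, -159.5, 116.1]
eef_rot: [3.14, -0.005, 2.912]
wrist_force: [-0.1, -0.1, 0.3]
finger_gap: 94.2
clock: 30.82
eef_pos: [497.6, -159.5, 116.3]
eef_rot: [3.14, -0.005, 2.911]
wrist_force: [-0.8, -0.3, 0.6]
finger_gap: 47.3
clock: 31.45
eef_pos: [497.5, -159.6, 116.3]
eef_rot: [3.14, -0.005, 2.911]
wrist_force: [-0.1, -2.5, -1.4]
finger_gap: 13.2
t31.4 [ 497.5 -159.6  116.3] yaw 166.8 gap 13.2 F [-0.1 -2.5 -1.4]
```

```bash
python3 -m handwheel '[[0,0,-0.01,0],[0,0,-0.025,0],[0,0,-0.04,0],[0,0,-0.06,0],[0,0,-0.08,0]]'; python3 -m handwheel '[[0,0,-0.01,0],[0,0,-0.02,0],[0,0,-0.025,0],[0,0,-0.025,0],[0,0,-0.025,0]]'
python3 - <<'E'
from h import *
c,im=snap("wrist","w7"); c,im2=snap("scene","s7")
cv2.imwrite("pics/c7.png",np.hstack([cv2.resize(im,(440,330)),cv2.resize(im2[100:320,150:390],(360,330))]))
E
python3 g.py 560,-30,221,180 597,12,221,180
```

```text
clock: 32.08
eef_pos: [497.8, -159.8, 197.7]
eef_rot: [3.14, -0.005, 2.911]
wrist_force: [0.1, -0.1, -9.5]
finger_gap: 13.1
clock: 32.7
eef_pos: [497.7, -159.8, 222.2]
eef_rot: [3.14, -0.006, 2.911]
wrist_force: [-0.3, 1.0, -10.3]
finger_gap: 13.0
t32.8 [ 497.7 -159.8  222.2] yaw 166.8 gap 13.0 F [ -0.5  -0.1 -10.3]
560,-30,221,180 -> [-0.031, 0.1406, 0.0013] -13.2 rows>=2.3
597,12,221,180 -> [-0.037, 0.042, 0.0] 0.0 rows>=0.9
```

View pics/c7.png

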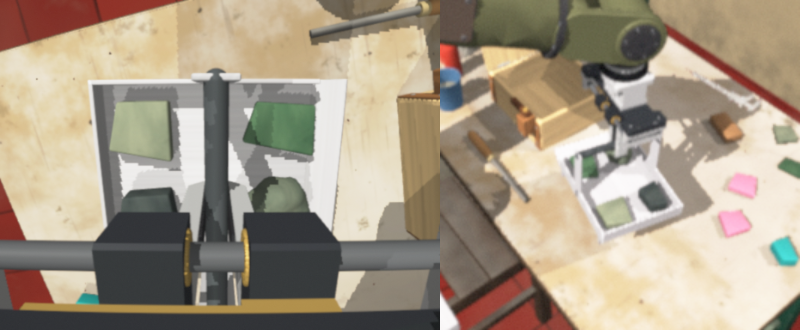

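Tray is level and all the stones are in it (load 10.3 N). Moving to the rim.

```bash
python3 -m handwheel '[[-0.004,0.02,0,-2],[-0.01,0.05,0,-5],[-0.019,0.085,0,-8],[-0.027,0.12,0,-11],[-0.031,0.141,0,-13]]';python3 -m handwheel '[[0,0,0,0],[0,0,0,0]]'; python3 g.py 597,12,222,180
```

```text
clock: 33.42
eef_pos: [560.6, -28.2, 222.0]
eef_rot: [3.138, -0.005, 3.141]
wrist_force: [0.7, 0.1, -9.9]
finger_gap: 12.8
clock: 33.67
eef_pos: [560.2, -28.8, 221.8]
eef_rot: [3.139, -0.006, 3.14]
wrist_force: [-0.2, -0.0, -9.8]
finger_gap: 13.1
t33.7 [560.2 -28.8 221.8] yaw 179.9 gap 13.1 F [-0.2 -0.  -9.8]
597,12,222,180 -> [-0.0367, 0.0408, -0.0003] -0.1 rows>=0.9
```

```bash
python3 -m handwheel '[[-0.012,0.012,0,0],[-0.025,0.025,0,0],[-0.037,0.041,0,0],[-0.037,0.041,0,0],[-0.037,0.041,0,0]]';python3 -m handwheel '[[0,0,0.01,0],[0,0,0.02,0],[0,0,0.025,0],[0,0,0.025,0]]'; python3 g.py 597,12,188.5,180
python3 - <<'E'
from h import *
c,im=snap("wrist","w8"); c2,im2=snap("scene","s8")
p=px(c2,[[597,99,90]])[0].astype(int); print(p)
cv2.imwrite("pics/c8.png",np.hstack([cv2.resize(im,(400,300)),cv2.resize(im2[p[1]-50:p[1]+70,p[0]-80:p[0]+80],(400,300),interpolation=cv2.INTER_CUBIC)]))
E
```

```text
clock: 34.3
eef_pos: [597.1, 11.7, 221.5]
eef_rot: [3.139, -0.007, 3.14]
wrist_force: [-0.4, -0.7, -10.1]
finger_gap: 12.4
clock: 34.8
eef_pos: [596.8, 11.7, 195.9]
eef_rot: [3.139, -0.008, 3.14]
wrist_force: [-0.4, 0.0, -10.4]
finger_gap: 12.9
t34.8 [596.8  11.7 195.9] yaw 179.9 gap 12.9 F [ -0.4   0.  -10.4]
597,12,188.5,180 -> [-0.0003, 0.0002, 0.0074] -0.1 rows>=0.1
[240 169]
```

View pics/c8.png

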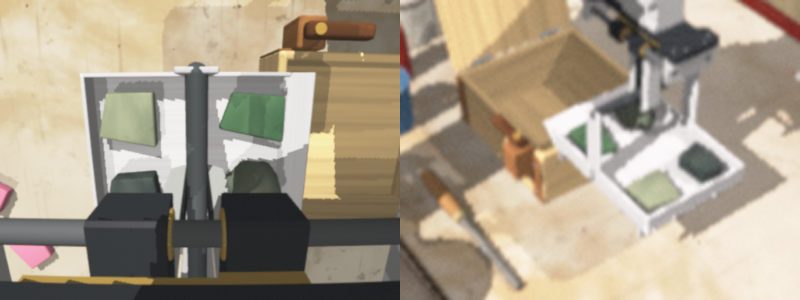

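The tray is level with its front over the rim. I'll lower it to contact, then push in.

```bash
python3 -m handwheel '[[0,0,0.004,0],[0,0,0.006,0],[0,0,0.007,0],[0,0,0.007,0]]'; python3 -m handwheel '[[0,0.002,0,0],[0,0.004,0,0],[0,0.006,0,0],[0,0.006,0,0]]';python3 -m handwheel '[[0,0.002,0,0],[0,0.003,0,0],[0,0.003,0,0]]'
```

```text
clock: 35.4
eef_pos: [597.0, 11.8, 189.7]
eef_rot: [3.139, -0.006, 3.14]
wrist_force: [-0.2, 0.3, -9.8]
finger_gap: 13.0
clock: 35.9
eef_pos: [597.1, 17.9, 189.8]
eef_rot: [3.139, -0.006, 3.14]
wrist_force: [-0.5, -1.4, -10.5]
finger_gap: 12.3
clock: 36.28
eef_pos: [597.0, 20.1, 190.6]
eef_rot: [3.141, -0.006, 3.139]
wrist_force: [-4.8, -6.2, -3.3]
finger_gap: 13.2
```

Contact is where predicted (hook y≈98, rim 99, load taken by the rim). I'll ease the grip, hold, then start the arc.

```bash
python3 -m handwheel '[[0,0,0.001,0],[0,0,0.001,0],[0,0,0.001,0],[0,0,0.001,0]]' - 15; python3 g.py
```

```text
clock: 36.78
eef_pos: [597.2, 19.7, 190.2]
eef_rot: [3.141, -0.005, 3.139]
wrist_force: [-3.4, -5.5, -3.3]
finger_gap: 13.2
t36.8 [597.2  19.7 190.2] yaw 179.9 gap 13.2 F [-3.4 -5.5 -3.3]
```

```bash
python3 -m handwheel '[[0,0.010,-0.006,0],[0,0.0205,-0.0115,0],[0,0.0315,-0.016,0],[0,0.043,-0.0195,0],[0,0.0545,-0.022,0]]'; python3 g.py
```

```text
clock: 37.4
eef_pos: [598.4, 73.5, 215.0]
eef_rot: [-3.14, -0.0, 3.138]
wrist_force: [-2.8, -8.7, 8.8]
finger_gap: 13.6
t37.4 [598.4  73.5 215. ] yaw 179.8 gap 13.6 F [-2.8 -8.7  8.8]
```

```bash
python3 -m handwheel '[[0,0.013,-0.001,0],[0,0.025,-0.0015,0],[0,0.037,-0.001,0],[0,0.0485,0.0007,0],[0,0.060,0.0033,0]]'; python3 g.py
python3 - <<'E'
from h import *
c,im=snap("wrist","w9"); c2,im2=snap("scene","s9")
p=px(c2,[[597,120,130]])[0].astype(int); print(p)
cv2.imwrite("pics/c9.png",np.hstack([cv2.resize(im,(400,300)),cv2.resize(im2[p[1]-60:p[1]+60,p[0]-80:p[0]+80],(400,300),interpolation=cv2.INTER_CUBIC)]))
E
```

```text
clock: 38.02
eef_pos: [599.5, 134.1, 213.5]
eef_rot: [-3.141, 0.004, 3.138]
wrist_force: [0.6, -2.4, 4.0]
finger_gap: 13.2
t38.0 [599.5 134.1 213.5] yaw 179.8 gap 13.2 F [ 0.6 -2.4  4. ]
[236 157]
```

View pics/c9.png

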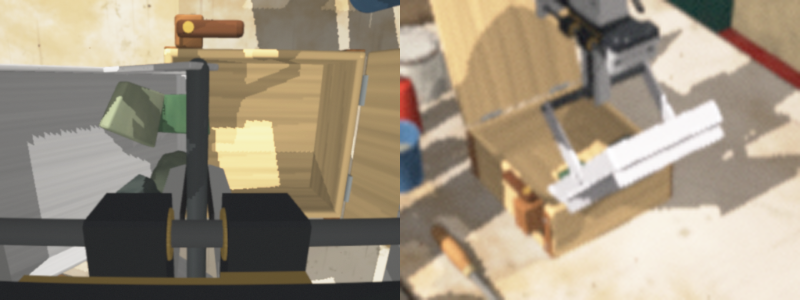

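The tray is at about 50° on the rim with stones sliding to the front. Continuing.

```bash
python3 -m handwheel '[[0,0.011,0.0045,0],[0,0.022,0.009,0],[0,0.0325,0.0145,0],[0,0.0425,0.021,0],[0,0.052,0.028,0]]'; python3 g.py
```

```text
clock: 38.75
eef_pos: [599.8, 188.3, 185.3]
eef_rot: [3.14, 0.005, 3.14]
wrist_force: [1.3, 1.9, 3.3]
finger_gap: 13.0
t38.8 [599.8 188.3 185.3] yaw 179.9 gap 13.0 F [1.3 1.9 3.3]
```

```bash
python3 -m handwheel '[[0,0.004,0.004,0],[0,0.0066,0.008,0],[0,0.0095,0.011,0],[0,0.0115,0.0133,0],[0,0.0115,0.0133,0]]'; python3 -m handwheel '[[0,0,0,0],[0,0,0,0],[0,0,0,0],[0,0,0,0]]'; python3 g.py;  python3 - <<'E'
from h import *
c,im=snap("wrist","w10"); c2,im2=snap("scene","s10"); c3,im3=snap("top","t10")
p=px(c2,[[597,150,130]])[0].astype(int); q=px(c3,[[597,180,90]])[0].astype(int)
f=lambda i,p:cv2.resize(i[p[1]-60:p[1]+60,p[0]-60:p[0]+60],(300,300),interpolation=cv2.INTER_CUBIC)
cv2.imwrite("pics/c10.png",np.hstack([cv2.resize(im,(400,300)),cv2.resize(f(im2,p),(200,300))*0+cv2.resize(im2[p[1]-60:p[1]+60,p[0]-40:p[0]+40],(200,300)),cv2.resize(im3[q[1]-45:q[1]+45,q[0]-30:q[0]+30],(200,300))]))
E
```

```text
clock: 39.38
eef_pos: [600.0, 201.2, 172.7]
eef_rot: [3.138, 0.006, 3.141]
wrist_force: [-1.0, 7.6, 8.0]
finger_gap: 13.7
clock: 39.88
eef_pos: [600.0, 201.3, 172.8]
eef_rot: [3.138, 0.006, 3.141]
wrist_force: [1.4, 4.5, 3.5]
finger_gap: 13.6
t39.9 [600.  201.3 172.8] yaw 179.9 gap 13.6 F [1.4 4.5 3.5]
```

View pics/c10.png

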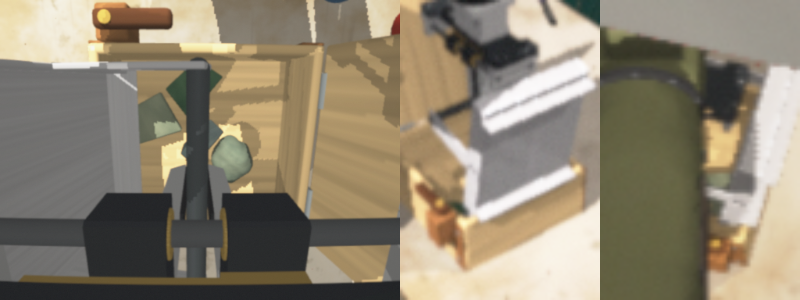

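Tray is past 80° and near vertical, with green (193,90), pale (157,118) and rough (232,158) visible in the crate and the tray floor clear. Swinging back along the same arc.

```bash
python3 -m handwheel '[[0,-0.006,-0.005,0],[0,-0.015,-0.0125,0],[0,-0.0245,-0.020,0],[0,-0.0345,-0.0265,0],[0,-0.045,-0.032,0]]' - 10; python3 -m handwheel '[[0,-0.011,-0.0045,0],[0,-0.0225,-0.0075,0],[0,-0.034,-0.009,0],[0,-0.046,-0.011,0],[0,-0.058,-0.0115,0]]'; python3 g.py
```

```text
clock: 40.65
eef_pos: [599.6, 155.1, 204.5]
eef_rot: [3.139, 0.005, 3.14]
wrist_force: [-0.2, -1.1, -0.5]
finger_gap: 13.6
clock: 41.28
eef_pos: [599.4, 96.2, 215.8]
eef_rot: [3.139, 0.005, 3.14]
wrist_force: [-0.3, -1.2, -0.7]
finger_gap: 13.4
t41.3 [599.4  96.2 215.8] yaw 179.9 gap 13.4 F [-0.3 -1.2 -0.7]
```

```bash
python3 -m handwheel '[[0,-0.0095,-0.001,0],[0,-0.024,0.001,0],[0,-0.0375,0.005,0],[0,-0.051,0.010,0],[0,-0.064,0.0155,0]]'; python3 -m handwheel '[[0,-0.006,0.003,0],[0,-0.012,0.005,0],[0,-0.012,0.005,0]]'; python3 -m handwheel '[[0,-0.005,-0.01,0],[0,-0.02,-0.02,0],[0,-0.04,-0.025,0],[0,-0.07,-0.025,0],[0,-0.10,-0.025,0]]' - 20; python3 g.py
python3 - <<'E'
from h import *
c,im=snap("wrist","w11"); c2,im2=snap("scene","s11")
p=px(c2,[[597,0,120]])[0].astype(int)
cv2.imwrite("pics/c11.png",np.hstack([cv2.resize(im,(400,300)),cv2.resize(im2[p[1]-75:p[1]+75,p[0]-100:p[0]+100],(400,300),interpolation=cv2.INTER_CUBIC)]))
E
```

```text
clock: 41.9
eef_pos: [599.3, 31.3, 199.5]
eef_rot: [3.139, 0.005, 3.14]
wrist_force: [-0.3, -0.4, -5.2]
finger_gap: 13.5
clock: 42.28
eef_pos: [599.3, 19.2, 194.3]
eef_rot: [3.139, 0.005, 3.14]
wrist_force: [0.9, -0.2, -5.3]
finger_gap: 13.7
clock: 42.9
eef_pos: [598.9, -83.0, 219.4]
eef_rot: [3.139, 0.005, 3.14]
wrist_force: [0.6, 0.1, -6.1]
finger_gap: 13.4
t42.9 [598.9 -83.  219.4] yaw 179.9 gap 13.4 F [ 0.6  0.1 -6.1]
```

View pics/c11.png

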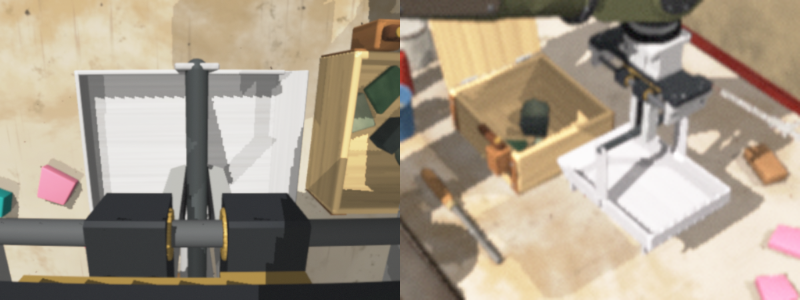

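Tray is empty and about level. Stones lie in the crate. I'll set the tray down at about (520,-155).

```bash
python3 -m handwheel '[[0.02,-0.018,0,0],[0.04,-0.036,0,0],[0.06,-0.054,0.02,0],[0.079,-0.072,0.04,0],[0.079,-0.072,0.06,0]]'; python3 -m handwheel '[[0,0,0.01,0],[0,0,0.025,0],[0,0,0.035,0],[0,0,0.038,0],[0,0,0.038,0]]' - 8; python3 g.py 520,-155,116.5,180
```

```text
clock: 43.62
eef_pos: [518.5, -157.9, 158.6]
eef_rot: [3.14, 0.005, 3.135]
wrist_force: [0.4, -0.4, -4.8]
finger_gap: 13.1
clock: 44.25
eef_pos: [518.9, -157.8, 120.7]
eef_rot: [3.14, 0.005, 3.135]
wrist_force: [0.4, -0.7, -4.5]
finger_gap: 13.6
t44.2 [ 518.9 -157.8  120.7] yaw 179.6 gap 13.6 F [ 0.4 -0.7 -4.5]
520,-155,116.5,180 -> [-0.0011, 0.0028, 0.0042] -0.4 rows>=0.1
```

```bash
python3 -m handwheel '[[0,0,0.002,0],[0,0,0.004,0],[0,0,0.006,0],[0,0,0.006,0]]'; python3 g.py; python3 -m handwheel '[[0,0,0,0],[0,0,0,0],[0,0,0,0],[0,0,0,0],[0,0,0,0]]' 0; python3 -m handwheel '[[0,0,-0.05,0],[0,0,-0.11,0],[0,0,-0.17,0],[0,0,-0.22,0],[0,0,-0.24,0]]'; python3 g.py
```

```text
clock: 44.75
eef_pos: [520.1, -157.8, 116.4]
eef_rot: [3.141, 0.009, 3.135]
wrist_force: [0.7, 3.9, 7.7]
finger_gap: 14.0
t44.8 [ 520.1 -157.8  116.4] yaw 179.6 gap 14.0 F [0.7 3.9 7.7]
clock: 45.38
eef_pos: [520.0, -157.8, 116.4]
eef_rot: [3.141, 0.008, 3.135]
wrist_force: [0.3, 0.4, -0.2]
finger_gap: 60.3
clock: 46.0
eef_pos: [518.2, -158.0, 359.6]
eef_rot: [-3.141, 0.012, 3.135]
wrist_force: [-0.1, 0.2, -0.8]
finger_gap: 93.8
t46.0 [ 518.2 -158.   359.6] yaw 179.6 gap 93.8 F [-0.1  0.2 -0.8]
```

```bash
python3 - <<'E'
from h import *
c=cams.get_calibration("scene")
for uv,x in (((167.3,90),494),((218,71.8),700)):
    o,d=ray(c,[uv]);p=o+d[0]*((x-o[0])/d[0][0]);v=p-[x,325,90];print(p.round(0),np.hypot(v[1],v[2]).round(0),"phi",np.arctan2(v[2],-v[1]).round(3))
    # phi: 0 closed, pi/2 upright
E
python3 g.py 400,150,380,180 400,420,380,180 597,440,400,180
```

```text
[494. 362. 307.] 220.0 phi 1.741
[700. 371. 307.] 222.0 phi 1.782
t46.0 [ 518.2 -158.   359.6] yaw 179.6 gap 93.8 F [-0.1  0.2 -0.8]
400,150,380,180 -> [0.12, 0.3072, -0.0221] -0.4 rows>=5.3
400,420,380,180 -> [0.0, 0.27, 0.0] 0.0 rows>=4.3
597,440,400,180 -> [-0.197, 0.02, -0.02] 0.0 rows>=3.2
```

```bash
python3 -m handwheel '[[0.01,0.06,0,0],[0.02,0.12,0,0],[0.03,0.18,0,0],[0.04,0.24,0,0],[0.045,0.30,0,0]]' 1; python3 -m handwheel '[[0,0.015,0,0],[0,0.015,0,0]]'; python3 g.py;  python3 - <<'E'
from h import *
c,im=snap("wrist","w12"); 
hsv=cv2.cvtColor(im,cv2.COLOR_BGR2HSV)
quad=px(c,[[504,109,60],[504,315,60],[690,315,60],[690,109,60]]).astype(int); print(quad.tolist())
m=np.zeros(im.shape[:2],np.uint8);cv2.fillPoly(m,[quad],1)
g=((hsv[...,0]>30)&(hsv[...,0]<110)&(m>0)).astype(np.uint8)
n,l,st,ce=cv2.connectedComponentsWithStats(cv2.morphologyEx(g,cv2.MORPH_OPEN,np.ones((3,3),np.uint8)))
for i in range(1,n):
    if st[i,4]>60: print(st[i],ce[i].round(0),np.median(hsv[l==i],0),onz(c,ce[i],20).round(0))
q=px(c,[[518,-158,44]]);print("tray px",q)
E
```

```text
clock: 46.62
eef_pos: [474.5, 144.1, 359.1]
eef_rot: [-3.141, 0.013, 3.135]
wrist_force: [0.3, -0.7, 0.3]
finger_gap: 47.4
clock: 46.88
eef_pos: [474.5, 159.3, 359.0]
eef_rot: [-3.141, 0.013, 3.136]
wrist_force: [-0.3, -0.8, 0.0]
finger_gap: 27.5
t46.9 [474.5 159.3 359. ] yaw 179.7 gap 27.5 F [-0.3 -0.8  0. ]
[[217, 171], [358, 171], [349, 284], [221, 284]]
[256 177  41  31 761] [275. 188.] [60. 67. 87.] [[541. 195.  20.]]
[228 192  37  36 882] [245. 210.] [ 38.  46. 117.] [[577. 147.  20.]]
[269 223   8  21 137] [273. 233.] [78. 22. 49.] [[618. 194.  20.]]
[303 224  18  25 259] [312. 236.] [45. 35. 74.] [[624. 259.  20.]]
tray px [[ 46.86071365 179.27672639]]
```

All four stones are inside the crate by their colour blobs at (541,195), (577,147), (618,194) and (624,259) mm. Now the lid: I'll pass over its top edge, which is at about z 312.

```bash
python3 -m handwheel '[[-0.02,0.02,-0.03,0],[-0.05,0.08,-0.03,0],[-0.08,0.14,-0.03,0],[-0.11,0.20,-0.03,0],[-0.121,0.26,-0.03,0]]' 1 20; python3 -m handwheel '[[0,0.0,0,0],[0,0,0,0]]'; python3 g.py 597,415,284,179.7
```

```text
clock: 47.55
eef_pos: [595.3, 398.7, 390.0]
eef_rot: [-3.14, 0.012, 3.132]
wrist_force: [0.7, -0.2, 0.7]
finger_gap: 0.3
clock: 47.8
eef_pos: [596.4, 396.7, 389.6]
eef_rot: [-3.139, 0.012, 3.13]
wrist_force: [0.3, -0.2, 0.5]
finger_gap: 0.6
t47.8 [596.4 396.7 389.6] yaw 179.4 gap 0.6 F [ 0.3 -0.2  0.5]
597,415,284,179.7 -> [0.0008, 0.0185, 0.1056] -0.3 rows>=1.7
```

```bash
python3 -m handwheel '[[0,0.02,0.01,0],[0,0.025,0.02,0],[0,0.025,0.02,0]]'; python3 g.py 597,420,284,179.7
```

```text
clock: 48.18
eef_pos: [596.6, 421.8, 368.4]
eef_rot: [-3.138, 0.01, 3.131]
wrist_force: [-0.5, 0.6, -0.3]
finger_gap: 0.6
t48.2 [596.6 421.8 368.4] yaw 179.4 gap 0.6 F [-0.5  0.6 -0.3]
597,420,284,179.7 -> [0.0004, -0.0015, 0.0844] -0.3 rows>=1.4
```

```bash
python3 -m handwheel '[[0,0,0.03,0],[0,0,0.06,0],[0,0,0.082,0],[0,0,0.082,0]]'; python3 -m handwheel '[[0,-0.015,0,0],[0,-0.03,0,0],[0,-0.045,0,0],[0,-0.06,0,0]]'; python3 g.py 597,347,288,179.7 597,314,287,179.7
```

```text
clock: 48.68
eef_pos: [597.1, 420.9, 285.3]
eef_rot: [-3.137, 0.008, 3.13]
wrist_force: [0.5, -0.7, 1.1]
finger_gap: 0.4
clock: 49.18
eef_pos: [596.5, 360.7, 287.6]
eef_rot: [-3.139, 0.011, 3.131]
wrist_force: [0.2, 2.4, 1.9]
finger_gap: 0.5
t49.2 [596.5 360.7 287.6] yaw 179.4 gap 0.5 F [0.2 2.4 1.9]
597,347,288,179.7 -> [-0.0006, -0.0137, -0.0003] -0.3 rows>=0.2
597,314,287,179.7 -> [-0.0002, -0.033, 0.001] 0.0 rows>=0.5
```

```bash
python3 -m handwheel '[[0,-0.014,0,0],[0,-0.03,0,0],[0,-0.047,0.001,0],[0,-0.063,0.004,0],[0,-0.079,0.008,0]]'; python3 g.py 597,250.7,267.5,179.4 597,222.6,249.9,179.4
```

```text
clock: 49.8
eef_pos: [595.8, 280.5, 279.7]
eef_rot: [-3.139, 0.011, 3.131]
wrist_force: [1.3, 1.6, 1.5]
finger_gap: 0.3
t49.8 [595.8 280.5 279.7] yaw 179.4 gap 0.3 F [1.3 1.6 1.5]
597,250.7,267.5,179.4 -> [-0.0014, -0.0297, 0.0123] -0.0 rows>=0.5
597,222.6,249.9,179.4 -> [-0.0003, -0.0281, 0.0176] 0.0 rows>=0.5
```

```bash
python3 -m handwheel '[[0,-0.0145,0.005,0],[0,-0.03,0.012,0],[0,-0.044,0.0205,0],[0,-0.058,0.03,0],[0,-0.0705,0.041,0]]'; python3 g.py 597,197.9,227.8,179.4 597,177.5,201.7,179.4 597,161.9,172.4,179.4
```

```text
clock: 50.42
eef_pos: [595.4, 208.9, 238.1]
eef_rot: [-3.138, 0.01, 3.131]
wrist_force: [0.7, -0.2, 0.7]
finger_gap: 0.5
t50.4 [595.4 208.9 238.1] yaw 179.4 gap 0.5 F [ 0.7 -0.2  0.7]
597,197.9,227.8,179.4 -> [-0.0016, -0.011, 0.0103] -0.0 rows>=0.2
597,177.5,201.7,179.4 -> [-0.0002, -0.0204, 0.0261] 0.0 rows>=0.5
597,161.9,172.4,179.4 -> [-0.0002, -0.0156, 0.0293] 0.0 rows>=0.5
```

```bash
python3 -m handwheel '[[0,-0.011,0.0105,0],[0,-0.024,0.026,0],[0,-0.034,0.043,0],[0,-0.043,0.057,0],[0,-0.048,0.067,0]]'; python3 -m handwheel '[[0,-0.004,0.015,0],[0,-0.008,0.03,0],[0,-0.011,0.045,0],[0,-0.014,0.058,0],[0,-0.015,0.064,0]]'; python3 g.py 597,147,106,179.4
```

```text
clock: 51.05
eef_pos: [595.4, 160.2, 170.0]
eef_rot: [-3.138, 0.01, 3.13]
wrist_force: [0.1, 0.1, 1.5]
finger_gap: 0.5
clock: 51.68
eef_pos: [595.9, 145.3, 107.7]
eef_rot: [-3.139, 0.01, 3.13]
wrist_force: [-24.4, 0.5, 53.7]
finger_gap: 0.4
t51.7 [595.9 145.3 107.7] yaw 179.4 gap 0.4 F [-24.4   0.5  53.7]
597,147,106,179.4 -> [-0.0011, 0.0017, 0.0017] -0.0 rows>=0.0
```

Lid is down hard on the rim (54 N at tip height 99.7). I'll lift off and go to the turnbutton.

```bash
python3 -m handwheel '[[0,0,-0.02,0],[0,0,-0.05,0],[0,0,-0.08,0],[0,0,-0.1,0],[0,0,-0.1,0]]'; python3 g.py 435,168.5,205,180
python3 - <<'E'
from h import *
c,im=snap("wrist","w13"); crop(im,0,0,512,384,1.3,"w13b")
print("btn",px(c,[[477.6,126.5,118],[477.6,181,118]]).round(0).tolist(),"lid corners",px(c,[[494,99,100],[494,325,100]]).round(0).tolist())
E
```

```text
clock: 52.3
eef_pos: [595.4, 145.7, 208.8]
eef_rot: [-3.14, 0.013, 3.13]
wrist_force: [-0.4, -0.3, 0.7]
finger_gap: 0.5
t52.3 [595.4 145.7 208.8] yaw 179.4 gap 0.5 F [-0.4 -0.3  0.7]
435,168.5,205,180 -> [0.1607, 0.021, 0.0017] -0.6 rows>=2.6
btn [[225.0, 36.0], [298.0, 35.0]] lid corners [[193.0, 63.0], [470.0, 62.0]]
```

```bash
python3 -m handwheel '[[0.05,0.008,0,0],[0.11,0.015,0,0],[0.161,0.021,0,0],[0.161,0.021,0,0],[0.161,0.021,0,0]]'; python3 -m handwheel '[[0,0,0.03,0],[0,0,0.06,0],[0,0,0.09,0],[0,0,0.09,0],[0,0,0.09,0]]'; python3 g.py 459.6,168.5,116,179.4 483,171.9,116,179.4 505,163,116,179.4 519.6,144.5,116,179.4
```

```text
clock: 52.98
eef_pos: [434.6, 168.4, 205.2]
eef_rot: [-3.139, 0.01, 3.131]
wrist_force: [0.5, 0.5, -0.7]
finger_gap: 0.4
clock: 53.6
eef_pos: [436.4, 168.1, 115.9]
eef_rot: [-3.139, 0.011, 3.13]
wrist_force: [-0.1, -0.3, -0.8]
finger_gap: 0.3
t53.6 [436.4 168.1 115.9] yaw 179.3 gap 0.3 F [-0.1 -0.3 -0.8]
459.6,168.5,116,179.4 -> [-0.0232, 0.0006, 0.0002] -0.1 rows>=0.4
483,171.9,116,179.4 -> [-0.0234, 0.0036, 0.0] 0.0 rows>=0.4
505,163,116,179.4 -> [-0.0221, -0.0087, -0.0] 0.0 rows>=0.4
519.6,144.5,116,179.4 -> [-0.0148, -0.0183, -0.0] 0.0 rows>=0.4
```

```bash
python3 -m handwheel '[[-0.012,0,0,0],[-0.023,0.001,0,0],[-0.035,0.003,0,0],[-0.047,0.004,0,0],[-0.058,0.001,0,0]]'; python3 -m handwheel '[[-0.011,-0.006,0,0],[-0.018,-0.013,0,0],[-0.024,-0.022,0,0],[-0.026,-0.028,0,0],[-0.026,-0.028,0,0]]'; python3 g.py 519.6,144.5,116,179.4
```

```text
clock: 54.22
eef_pos: [495.2, 168.5, 116.4]
eef_rot: [-3.139, 0.011, 3.13]
wrist_force: [-2.6, 0.1, 0.7]
finger_gap: 0.5
clock: 54.85
eef_pos: [521.3, 142.3, 118.1]
eef_rot: [3.139, 0.013, 3.13]
wrist_force: [-5.8, 19.6, 10.7]
finger_gap: 0.3
t54.9 [521.3 142.3 118.1] yaw 179.3 gap 0.3 F [-5.8 19.6 10.7]
519.6,144.5,116,179.4 -> [0.0018, 0.0022, 0.0021] -0.1 rows>=0.1
```

Firm stop at the end of the turn (20 N). I'll back off, lift, and take the last look.

```bash
python3 -m handwheel '[[0,0.015,0,0],[0,0.015,-0.05,0],[0.02,0,-0.11,0],[0.05,-0.03,-0.17,0],[0.08,-0.07,-0.22,0]]'; python3 -m handwheel '[[0.03,-0.05,-0.04,0],[0.03,-0.05,-0.04,0],[0.03,-0.05,-0.04,0]]'
python3 - <<'E'
from h import *
np.set_printoptions(precision=1,suppress=True)
c,im=snap("wrist","w14"); c2,im2=snap("scene","s14"); print(read_state()["eef_pos"])
print("lid corners exp.",px(c,[[494,99,100],[494,325,100]]),"btn pivot,tip",px(c,[[477.6,126.5,118],[532.6,126.5,118]]))
w=cv2.resize(im,(480,360)); p=cv2.resize(im2[70:320,110:330],(317,360))
cv2.imwrite("pics/c14.png",np.hstack([w,p]))
E
```

```text
clock: 55.48
eef_pos: [446.3, 83.5, 323.3]
eef_rot: [3.139, 0.014, 3.131]
wrist_force: [0.9, -0.5, 0.9]
finger_gap: 0.3
clock: 55.85
eef_pos: [415.4, 33.6, 362.5]
eef_rot: [3.139, 0.014, 3.13]
wrist_force: [0.1, 0.6, -0.3]
finger_gap: 0.7
[415.5  34.2 361.5]
lid corners exp. [[299.1 210.8]
 [458.1 208.5]] btn pivot,tip [[322.  203.2]
 [320.2 241.5]]
```

View pics/c14.png

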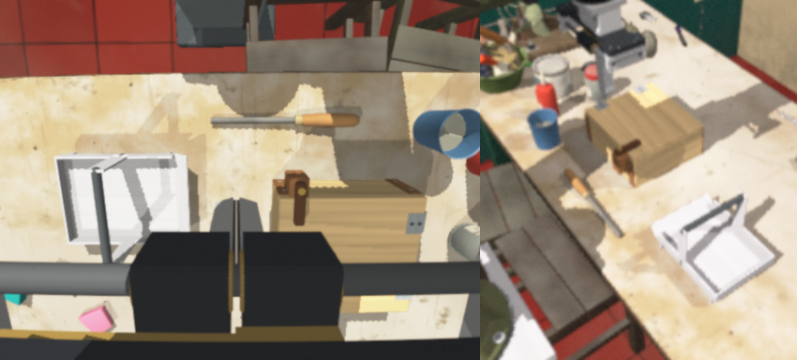

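The last view shows the lid flat with its corner at the expected pixel, the button bar pointing straight across at (300,205), and the tray upright and empty. The rasp lies on the bench and the cup, can and jar are in place.

```bash
python3 -c "
from cell import manip,read_state
print(manip.sign_off(), read_state()['clock'])"
```

```text
the job is handed in; nothing more can be done
the job is handed in; nothing more can be done
```

The job is handed in, and nothing in my checks failed, though sign-off gives no verdict. It took about 56 s of the 210 s allowed.

**What I did**
1. Laid the rasp on the bench on the robot side of the crate.
2. Put all four stones (green, pale, dark, rough) in the tray.
3. Hooked the tray's cleat on the rim, where contact came within about 1 mm of where I expected. I then swung the tray over to more than 80° by the handle's path, and the stones slid into the crate.
4. Swung it back, stood the empty tray at about (520, -158) mm, closed the lid, then turned the button until it hit its stop.

**What the checks showed**
- **Stones:** before the lid closed, the wrist camera showed four separate stone-coloured patches inside the crate. The dark and rough stones were partly hidden by the gripper, so their positions are only approximate.
- **Lid:** pressed down until it met about 54 N with the fingertips at 99.7 mm, against a closed lid top of 100 mm. In the last picture it lies flat at the expected pixels.
- **Turnbutton:** it met about 20 N at the end of its turn, and its bar points straight across the lid.
- **Everything else:** in the last picture the tray stands upright and empty, the rasp is on the bench, and the oil can, jar and cup appear undisturbed. The robot is touching nothing.

I judged the lid, button and tray angles from contact forces and pictures, as there are no joint readings for them. While placing the dark stone a finger touched something in the tray with about 9 N, and nothing visibly moved.

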